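# Feed the dog: scoop biscuits into the feeder and hold its paddle down

## Robot

A 6-joint arm with a two-finger parallel gripper is mounted at the origin on the work surface. World frame = base frame: x ahead of the robot, y to its left, z up, the work surface at z = 0. Lengths are in m, angles in rad, forces in N, time in s.
With the tool pointing down it reaches from about 0.325 to 0.775 m from the base axis. Payload 9.3 kg.
Tool frame: the origin (TCP) lies on the centre line of the jaws, within the pads' length; the fingertips stand 19 mm ahead of it and the grasp point (between the pads) is the TCP (tips_ahead is the distance from the TCP to the fingertips, in m); z points along the fingers, y is the line along which they close (so a half turn about z gives the same grasp; the last joint's range is limited). The gripper opens to 85 mm and grips with 20 to 120 N. Pads are 22 mm wide; open, the fingers measure 114 mm over their backs; the gripper's body (76 mm by 85 mm) begins 54 mm behind the grasp point. The pads swing forward as they close: fully open they stand 13 mm farther back than shut.
Start: joints at [1.021, 0.259, 0.021, 1.334, 0, 1.418], TCP at [0.213, 0.507, 0.25] pointing down, gripper open.
Joint ranges: [-3.04, 3.04], [-0.91, 1.82], [-1.04, 1.36], [-1.92, 1.95], [-1.52, 1.45], [-3.14, 3.14]. Speed limits (rad/s): [2.22, 2.22, 2.79, 3.14, 3.14, 3.14].

## Interface

Orientations are given as [roll, pitch, yaw] about the fixed x, y, z axes, in that order (R = Rz(yaw) Ry(pitch) Rx(roll)).
In Python, from cell import get_obs, get_image, job_done, cut_out, tips_ahead gives the robot as it stands.
- The arm moves only by the tool arm_command, never from a script. Its argument "commands" is a list of rows, each a list of 6 numbers: the shift along the tool's x, y, z as a fraction of full scale, then the turn, a rotation vector about the tool's x, y, z as a fraction of full scale. In form: [[dx, dy, dz, ax, ay, az], ...]. A call has exactly 5 rows; each row is the pose to reach, as a shift and turn from the pose commanded when the call began, along the tool's axes at that moment; what a row does not reach only later rows make up. Full scale, the value 1, is 100 mm for a shift and 90 degrees for a turn. A row lasts 1/10 s, in which the tool goes at most 50 mm and 8.59 degrees, less where a joint would pass 70% of its speed; a pose out of reach is approached as far as the arm can. A call with a number of a shift or a turn outside -1 to 1 is refused whole. A call with a gripper value outside its range is refused whole. "hand" is the opening, from -1 (shut) to 1 (fully open), set as the call begins (left out, the last holds). The fingers move at their own pace and stop on an object; "newtons" is the grip in N (left out, the last holds). Time passes only in rows, so rows that repeat a pose let the fingers close, or fill a call up. It gives the time, the measured TCP pose, the force, the opening and the grip force at its end, in the units of the state.
- get_obs(): the state, without advancing time (a new reading comes with each control period).
- get_image(name): name is "scene" or "side" or "wrist"; returns a dict with "image" (384x512x3 uint8, blue, green, red), "mtx" (3x3 intrinsics, pixels), "R" (3x3) and "t" (3): a world point X has camera coordinates R X + t. Camera axes: x right, y down, z forward; pixel columns grow to the right and rows downward; lengths in m; the calibration is good to about 2 mm. A picture is of the moment at which its call begins. There is no depth.
- job_done(): hands the job in; it is judged then, once.
Trained networks look in the newest picture that a camera, given by its name, has taken for a name from the list of things; names that differ only in an ending like _2 or _b are one class to them, and where a whole thing is asked for, a point or a joint stands for the part that bears it (a point fixed in the world has none). Each returns a list of dicts, best first, with "p" (0 to 1); they miss things now and then, are a little off and sometimes report something else, mostly with a low value. They report only what shows in the picture. A call takes as long as a camera call.
- cut_out(query, camera): "mask" (384x512 bool, what is visible of it) and "extent" ([left, top, right, bottom] in pixels, round what is visible of it).
The state is a dict: "time": time; "joint_positions": joint angles; "dq": joint speeds; "effort": joint torques, N m; "eef_pos": TCP position; "eef_rot": TCP orientation; "contact_force": force on the tool from outside, world axes, zero at the start; "moment": the same for the moment, N m; "grip_width": finger opening in m; "finger_force": force on a finger pad.
Only numpy, scipy, OpenCV 4.12 (cv2) and the standard library are available. Lean on these libraries where they do the work, as an engineer would, in place of code of your own. Each camera call takes 0.05 s, during which the arm holds its last target. There are 200 camera calls.

## Task

Using the scoop, not your fingers, put at least three of the dog biscuits from the steel bin into the feeder's hopper while its trapdoor is shut, then stand the scoop upright on the bench and let it go. With the fingers press the feeder's black paddle down 35 mm (about two thirds of its travel, not to its stop), so that everything in the hopper drops and at least three biscuits end in the dog bowl, and finish while still holding the paddle there. Leave the bowl where it stands, and do not disturb the mug, flashlight and ice scraper in the boot tray.

Things in the scene. Friction and masses are not known exactly. Their poses are not given: they have to be found in the camera images.
- scoop: Aluminium scoop with upright wooden handle, standing on the bench, 0.14 kg. Origin: centre of underside; x to its open nose, z up. Floor 2.5 mm thick, 66 mm wide, front edge at x = 42 mm; rear wall at x = -39 mm, 45 mm high; sides from x = 20 mm back (upper half from -4), 62 mm apart. Handle: post at x = -47 mm, 14 mm along x, 24 mm along y, top at 132 mm, rear face at x = -54 mm.
- scoop_grip (a point): Point on the axis of the scoop's handle to grip: 112 mm above the underside, 20 mm below the handle's top, at the scoop's x = -47 mm.
- bin: Fixed steel biscuit bin, open on top; origin under it on the bench, x along it to its slanted end (robot's left). Inside y -41 to 41 mm; upright rear wall at x = -120 mm; side and rear rims 75 mm high. Floor falls 0.07 rad towards +x, 18 mm above the bench at x = 0. The +x wall leans outward 30 deg from upright, foot at x = 75, rim at x = 111 mm. Biscuits lie gathered against it.
- bin_foot (a point): Middle of the foot of the bin's slanted end wall, at the bin's x = 75 mm, on the floor 12.8 mm above the bench.
- feeder: White feeder fixed to the bench; origin on the bench under the centre of its open square hopper, 90 x 90 mm inside, walls 4 mm, rim 155 mm high, on a support at its +x side. The hopper's floor, 100 mm high, is a steel trapdoor (joint flap) hinged along the side at y = -47 mm; its free edge at y = +46 mm drops, so it spills to local +y (robot's left) into the bowl.
- hopper_mouth (a point): Centre of the hopper's open mouth, 155 mm above the bench.
- hopper_floor (a point): Middle of the hopper, 5 mm above its shut trapdoor.
- bowl_rim (a point): Centre of the bowl's mouth, level with its rim, 50 mm above the bench.
- flap (a joint): Trapdoor angle, rad: 0 shut, grows as the paddle is pressed down, stop at 0.6; hinge axis along the feeder's x. A spring shuts it: about 2.7 N down on the paddle starts it, 7 N holds it at 0.4. At 0.4 the paddle's middle is 35 mm below rest.
- paddle_top (a point): Middle of the top of the black plastic paddle, part of the trapdoor, 40 x 40 x 6 mm, sticking out on the feeder's -x side (towards the robot). At rest level, 100 mm above the bench, at the feeder's x = -115, y = +43 mm, 90 mm from the hinge axis; the point moves with it; stop at 51 mm down.
- bowl: Stainless steel dog bowl, 150 mm across, 50 mm high, loose under the feeder's outlet. Origin: centre of its underside; no handle.
- mug: White ceramic mug in the grey boot tray (22 mm high, beyond the bin) (bystander), 80 mm across, 90 mm high; origin under its centre.
- flashlight: Green aluminium flashlight lying in the boot tray (bystander), 150 mm long; origin under its middle.
- ice_scraper: Red plastic ice scraper lying in the boot tray (bystander), 150 mm long; origin on its underside, near the middle.
- biscuit0_center (a point): Centre of dog biscuit 0, a hard brown ball 24 mm across, 11 g; all six are alike and start in the bin.
- biscuit1_center (a point): Centre of dog biscuit 1, a hard brown ball 24 mm across, 11 g; all six are alike and start in the bin.
- biscuit2_center (a point): Centre of dog biscuit 2, a hard brown ball 24 mm across, 11 g; all six are alike and start in the bin.
- biscuit3_center (a point): Centre of dog biscuit 3, a hard brown ball 24 mm across, 11 g; all six are alike and start in the bin.
- biscuit4_center (a point): Centre of dog biscuit 4, a hard brown ball 24 mm across, 11 g; all six are alike and start in the bin.
- biscuit5_center (a point): Centre of dog biscuit 5, a hard brown ball 24 mm across, 11 g; all six are alike and start in the bin.

How it is judged:
By the outcome, as a careful person would: the job done as asked, in the order asked, and still so for the second after the job is handed in, while the arm keeps its last pose, push and grip.
It also fails if it takes over 69 s, if anything falls off the work surface, if the arm or the gripper's body presses on something with over 40 N, if the wrist force passes 120 N, or if a joint passes its speed limit or range.

## Working session

There is one attempt and no reset: what is moved stays moved. The work goes in short steps, Python scripts to look and compute and a tool call to move; the robot and the scene stay as the last step left them, time stands still between calls to the robot, and variables do not carry over. Pictures are saved under pics/ and viewed, at most 10 in all, crops included, and the job is handed in when it is done.

Besides the shell and the picture viewer there is one more tool, called as name(argument=value, ...) on one line, values as JSON. arm_command: Moves the arm, as the interface text tells. Shift numbers are shares of 100 mm and turn numbers shares of 90 degrees, none past 1 either way. Its arguments: {"type":"object","properties":{"commands":{"type":"array"},"hand":{"type":"number"},"newtons":{"type":"number"}},"required":["commands"]}

```bash
ls; mkdir -p pics; python3 - <<'E'
from cell import *
import cv2,numpy as np
print(get_obs())
for c in ("scene","side"):
    d=get_image(c); cv2.imwrite(f"pics/{c}0.png",d["image"]); print(c,d["mtx"].tolist(),d["R"].tolist(),d["t"].tolist())
a=[cv2.imread(f"pics/{c}0.png") for c in("scene","side")]
cv2.imwrite("pics/both0.png",cv2.resize(np.vstack(a),(800,1200))[:600]) if 0 else None
E
```

```text
pics
{'time': 0.0, 'joint_positions': array([1.02141205e+00, 2.59204572e-01, 2.06972594e-02, 1.33370059e+00,
       3.31619171e-05, 1.41822859e+00]), 'dq': array([ 0.00172562, -0.00139847, -0.00040696,  0.00130634,  0.00088249,
       -0.00055412]), 'effort': array([-1.78095437e-03, -5.55641198e+01,  3.44533539e+01,  1.35828383e-02,
       -3.68615310e-04,  6.03631790e-06]), 'eef_pos': array([0.21239732, 0.507029  , 0.24963404]), 'eef_rot': array([-3.14020251e+00, -2.47303013e-04,  2.74477592e+00]), 'contact_force': array([-0.2043079 ,  0.17992144, -0.87204101]), 'moment': array([-0.0348949 ,  0.00130143, -0.04040782]), 'finger_force': 0.0, 'grip_width': 0.08519711496209993}
scene [[387.85652774159684, 0.0, 256.8990378039224], [0.0, 387.85652774159684, 186.57864517493184], [0.0, 0.0, 1.0]] [[-0.3739625525666566, 0.9271923235522481, 0.021596398394495064], [0.4624225976697288, 0.2065918268201567, -0.8622558542889055], [-0.8039386484317138, -0.31246473758952953, -0.5060122896935367]] [0.2979398603923843, -0.13804149659454634, 1.4594638047613606]
side [[381.60298564805885, 0.0, 250.2441210481917], [0.0, 381.60298564805885, 191.19453344506303], [0.0, 0.0, 1.0]] [[0.979543374245825, -0.201146859979375, 0.005892256914078983], [-0.10885336786394068, -0.5542658390634975, -0.8251910832964173], [0.1692504720105129, 0.807669066120323, -0.564822943369463]] [-0.6045055499784187, 0.10714379011900721, 1.0377439914559823]
```

View pics/scene0.png

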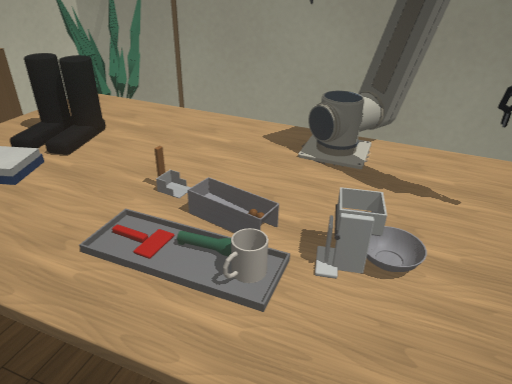

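View pics/side0.png

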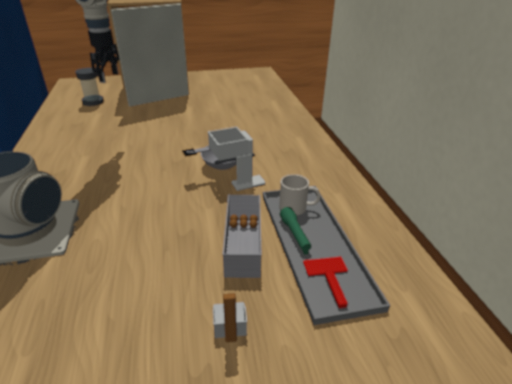

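```bash
cat > h.py <<'E'
from cell import *
import cv2,numpy as np
from scipy.spatial.transform import Rotation as Ro
def proj(c,X):
    X=np.atleast_2d(X); P=X@c["R"].T+c["t"]; p=P@c["mtx"].T; return p[:,:2]/p[:,2:]
def ray(c,uv):
    d=c["R"].T@np.linalg.solve(c["mtx"],np.array([uv[0],uv[1],1.])); return -c["R"].T@c["t"],d/np.linalg.norm(d)
def onz(c,uv,z):
    o,d=ray(c,uv); return o+d*(z-o[2])/d[2]
def tri(cs,uvs):
    A=np.zeros((3,3));b=np.zeros(3)
    for c,uv in zip(cs,uvs):
        o,d=ray(c,uv);M=np.eye(3)-np.outer(d,d);A+=M;b+=M@o
    X=np.linalg.solve(A,b); return X,[np.linalg.norm(proj(c,X)[0]-uv) for c,uv in zip(cs,uvs)]
E
python3 - <<'E'
from h import *
for c in ("scene","side"):
    get_image(c)
    for q in ("scoop","bin","feeder","bowl","mug","flashlight","ice_scraper","paddle_top","scoop_grip","biscuit0_center"):
        r=cut_out(q,c)
        print(c,q,[(round(x["p"],2),list(map(int,x["extent"])),int(x["mask"].sum()),np.argwhere(x["mask"]).mean(0)[::-1].round(1).tolist()) for x in r[:7] if x["p"]>.3 or x is r[0]])
E
```

```text
scene scoop [(0.83, [151, 141, 187, 196], 869, [167.8, 176.8])]
scene bin [(0.78, [184, 174, 282, 231], 3310, [229.8, 205.8]), (0.63, [151, 143, 189, 196], 885, [167.8, 177.7])]
scene feeder [(0.67, [315, 188, 386, 281], 4194, [350.7, 231.7]), (0.37, [222, 226, 267, 282], 1960, [247.1, 255.9])]
scene bowl [(0.61, [366, 226, 426, 273], 2071, [395.2, 249.7])]
scene mug [(0.78, [222, 226, 268, 283], 1915, [247.2, 255.6])]
scene flashlight [(0.92, [179, 232, 232, 257], 715, [205.2, 241.9])]
scene ice_scraper [(0.98, [109, 228, 172, 257], 928, [144.6, 239.3])]
scene paddle_top []
scene scoop_grip [(0.82, [152, 146, 190, 199], 898, [168.1, 177.4]), (0.55, [186, 177, 277, 233], 3195, [229.5, 205.6])]
scene biscuit0_center [(0.7, [221, 228, 267, 284], 1935, [247.1, 255.7])]
side scoop [(0.76, [211, 290, 246, 343], 1255, [229.4, 318.5])]
side bin [(0.96, [223, 193, 263, 276], 2710, [242.4, 239.0]), (0.61, [181, 128, 267, 189], 2009, [232.8, 154.4])]
side feeder [(0.93, [182, 126, 264, 192], 2026, [232.7, 154.3])]
side bowl [(0.81, [204, 151, 237, 174], 350, [216.4, 161.0])]
side mug [(0.2, [224, 196, 261, 275], 2705, [242.6, 239.1])]
side flashlight [(0.77, [281, 209, 311, 255], 582, [295.3, 228.4])]
side ice_scraper [(0.79, [303, 254, 349, 310], 1176, [329.4, 275.1]), (0.64, [182, 126, 265, 190], 2095, [232.3, 154.6])]
side paddle_top []
side scoop_grip [(0.8, [212, 288, 249, 345], 1259, [229.6, 318.6])]
side biscuit0_center [(0.73, [180, 126, 268, 189], 2018, [232.8, 154.2]), (0.53, [182, 152, 205, 159], 120, [192.4, 151.6])]
```

```bash
cat > fit.py <<'E'
from h import *
from scipy.optimize import minimize
def box(x0,x1,y0,y1,z0,z1): return np.array([[x,y,z] for x in(x0,x1) for y in(y0,y1) for z in(z0,z1)])/1000
SC=[box(-39,42,-33,33,0,2.5),box(-41,-39,-33,33,0,45),box(-40,20,-33,-31,0,22),box(-40,20,31,33,0,22),box(-40,-4,-33,-31,0,45),box(-40,-4,31,33,0,45),box(-54,-40,-12,12,10,132)]
bb=np.array([[x,y,z] for y in(-43,43) for x,z in((-122,0),(-122,75),(77,0),(113,75))])/1000
BIN=[bb]
th=np.linspace(0,2*np.pi,40)
BOWL=[np.vstack([np.c_[75*np.cos(th),75*np.sin(th),50+0*th],np.c_[45*np.cos(th),45*np.sin(th),0*th]])/1000]
def w(p,P): 
    c,s=np.cos(p[2]),np.sin(p[2]); return P@np.array([[c,s,0],[-s,c,0],[0,0,1]])+[p[0],p[1],0]
def rend(c,p,parts,S=4):
    m=np.zeros((384*S,512*S),np.uint8)
    for P in parts:
        h=cv2.convexHull(((proj(c,w(p,P))+.5)*S-.5).round().astype(np.int32)); cv2.fillConvexPoly(m,h,1)
    return m
def fit(cs,ms,parts,p0):
    M=[cv2.resize(m.astype(np.uint8),None,fx=4,fy=4,interpolation=cv2.INTER_NEAREST) for m in ms]
    def f(p):
        return sum(1-(r&m).sum()/max(1,(r|m).sum()) for r,m in((rend(c,p,parts),m) for c,m in zip(cs,M)))
    best=None
    for dy in (-.15,.15):
        q=np.array(p0)+[0,0,dy]
        r=minimize(f,q,method="Nelder-Mead",options=dict(initial_simplex=[q,q+[.02,0,0],q+[0,.02,0],q+[0,0,.25]],maxiter=150,xatol=2e-4,fatol=1e-4))
        if best is None or r.fun<best.fun: best=r
    return best
E
python3 - <<'E'
from fit import *
im={c:get_image(c) for c in("scene","side")}
C=list(im.values())
mk=lambda q,c:cut_out(q,c)[0]["mask"]
for q,parts in(("scoop",SC),("bin",BIN),("bowl",BOWL)):
    ms=[mk(q,c) for c in im]
    g=[onz(C[i],np.argwhere(ms[i]).mean(0)[::-1],.03) for i in(0,1)]
    print(q,"guess",np.round(g,3).tolist())
    use=slice(0,2) if q!="bowl" else slice(0,1)
    r=fit(C[use],ms[use],parts,[*g[0][:2],1.5]); print(r.x.round(4),round(r.fun,3))
    for i in (0,1): print([round(fit(C[i:i+1],ms[i:i+1],parts,r.x).x[k],4) for k in range(3)])
a=cv2.resize(im["scene"]["image"][135:285,140:430],None,fx=2.75,fy=2.75,interpolation=cv2.INTER_CUBIC)
b=im["side"]["image"]
b1=cv2.resize(b[120:195,175:275],None,fx=4,fy=2.4) 
b1=cv2.resize(b[120:200,175:275],(225,180),interpolation=cv2.INTER_CUBIC)
b2=cv2.resize(b[190:280,215:275],(120,180),interpolation=cv2.INTER_CUBIC)
b3=cv2.resize(b[285:350,200:260],(166,180),interpolation=cv2.INTER_CUBIC)
o=np.zeros((600,800,3),np.uint8);o[:a.shape[0],:a.shape[1]]=a[:, :800];x=0
for t in(b1,b2,b3): o[415:595,x:x+t.shape[1]]=t;x+=t.shape[1]+10
cv2.imwrite("pics/c1.png",o)
E
```

```text
scoop guess [[0.482, -0.423, 0.03], [0.489, -0.413, 0.03]]
[ 0.4922 -0.3954  1.4453] 0.175
[np.float64(0.4944), np.float64(-0.3945), np.float64(1.4757)]
[np.float64(0.4917), np.float64(-0.3936), np.float64(1.4564)]
bin guess [[0.549, -0.184, 0.03], [0.559, -0.18, 0.03]]
[ 0.5651 -0.1616  1.3602] 0.273
[np.float64(0.5692), np.float64(-0.1614), np.float64(1.359)]
[np.float64(0.564), np.float64(-0.1609), np.float64(1.3692)]
bowl guess [[0.563, 0.256, 0.03], [0.546, 0.224, 0.03]]
[0.5724 0.2465 1.3769] 0.189
[np.float64(0.573), np.float64(0.2465), np.float64(1.676)]
[np.float64(0.5654), np.float64(0.2419), np.float64(1.4505)]
```

View pics/c1.png

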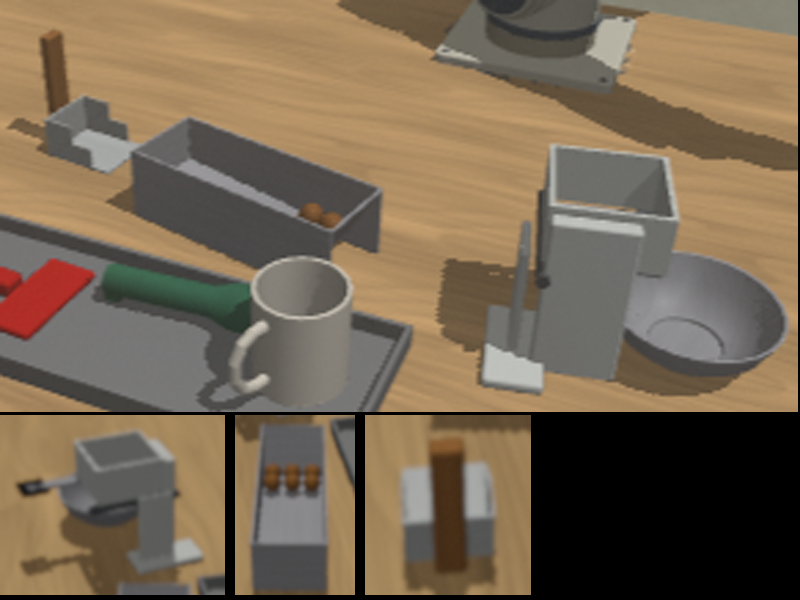

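```bash
python3 - <<'E'
from h import *
S=get_image("scene");D=get_image("side");W=get_image("wrist")
for u in((551,146),(673,157),(678,217)): print("feeder rim",onz(S,(u[0]/2.75+140,u[1]/2.75+135),.155).round(3))
for u in((77,442),(158,431),(174,455),(89,473)): print("feeder rim side",onz(D,(u[0]/2.25+175,(u[1]-415)/2.25+120),.155).round(3))
print("paddle",onz(D,(192.4,151.6),.1))
for u in((188,120),(132,153),(382,190),(331,235)): print("bin rim",onz(S,(u[0]/2.75+140,u[1]/2.75+135),.075).round(3))
for n,a in(("t",[-.04,.0]),):pass
o=get_obs(); R=Ro.from_euler("xyz",o["eef_rot"]).as_matrix()
print("cam in tool",R.T@(-W["R"].T@W["t"]-o["eef_pos"]),"\n",(W["R"]@R).round(3),W["mtx"].round(1).tolist())
E
```

```text
feeder rim [0.548 0.107 0.155]
feeder rim [0.524 0.205 0.155]
feeder rim [0.615 0.218 0.155]
feeder rim side [0.525 0.194 0.155]
feeder rim side [0.642 0.208 0.155]
feeder rim side [0.649 0.129 0.155]
feeder rim side [0.53  0.099 0.155]
paddle [0.46677409 0.17817762 0.1       ]
bin rim [ 0.509 -0.266  0.075]
bin rim [ 0.589 -0.284  0.075]
bin rim [ 0.553 -0.04   0.075]
bin rim [ 0.639 -0.057  0.075]
cam in tool [ 0.07154351  0.00061891 -0.12241252] 
 [[-0.001  1.    -0.001]
 [-0.96  -0.001 -0.282]
 [-0.282  0.     0.96 ]] [[343.0, 0.0, 257.4], [0.0, 343.0, 188.2], [0.0, 0.0, 1.0]]
```

arm_command(commands=[[-0.2, -0.12, -0.03, 0, 0, 0], [-0.4, -0.24, -0.06, 0, 0, 0], [-0.6, -0.36, -0.09, 0, 0, 0], [-0.8, -0.48, -0.11, 0, 0, 0], [-1, -0.6, -0.13, 0, 0, 0]], hand=1)

```text
time: 2.25
eef_pos: [0.282, 0.4125, 0.2635]
eef_rot: [3.141, 0.0, 2.745]
contact_force: [0.4, 0.7, 0.6]
grip_width: 0.0853
finger_force: 0.0
```

arm_command(commands=[[-0.2, -0.12, -0.03, 0, 0, 0], [-0.4, -0.24, -0.06, 0, 0, 0], [-0.6, -0.36, -0.09, 0, 0, 0], [-0.8, -0.48, -0.11, 0, 0, 0], [-1, -0.6, -0.13, 0, 0, 0]])

```text
time: 2.75
eef_pos: [0.3511, 0.3185, 0.2765]
eef_rot: [3.141, 0.0, 2.745]
contact_force: [0.1, -0.0, -0.8]
grip_width: 0.0855
finger_force: 0.0
```

arm_command(commands=[[-0.2, -0.12, -0.03, 0, 0, 0], [-0.4, -0.24, -0.06, 0, 0, 0], [-0.6, -0.36, -0.09, 0, 0, 0], [-0.8, -0.48, -0.11, 0, 0, 0], [-1, -0.6, -0.13, 0, 0, 0]])

```text
time: 3.25
eef_pos: [0.4202, 0.2245, 0.2895]
eef_rot: [3.141, 0.0, 2.745]
contact_force: [0.9, 0.7, -0.1]
grip_width: 0.0851
finger_force: 0.0
```

arm_command(commands=[[-0.2, -0.15, -0.03, 0, 0, -0.05], [-0.4, -0.3, -0.06, 0, 0, -0.1], [-0.6, -0.45, -0.09, 0, 0, -0.15], [-0.75, -0.6, -0.11, 0, 0, -0.18], [-0.82, -0.68, -0.13, 0, 0, -0.18]])

```text
time: 3.75
eef_pos: [0.4696, 0.1296, 0.3023]
eef_rot: [-3.141, -0.0, 3.027]
contact_force: [-0.2, -0.6, 0.0]
grip_width: 0.0855
finger_force: 0.0
```

```bash
python3 - <<'E'
from h import *
import pickle
o=get_obs();print(o["time"],o["eef_pos"].round(4),o["eef_rot"].round(3),o["joint_positions"].round(2))
W=get_image("wrist");pickle.dump(W,open("w1.pkl","wb"))
cv2.imwrite("pics/w1.png",cv2.resize(W["image"],(768,576),interpolation=cv2.INTER_CUBIC))
E
```

```text
3.75 [0.4696 0.1296 0.3023] [-3.141 -0.     3.027] [ 0.1   0.14 -0.    1.43 -0.    0.21]
```

View pics/w1.png

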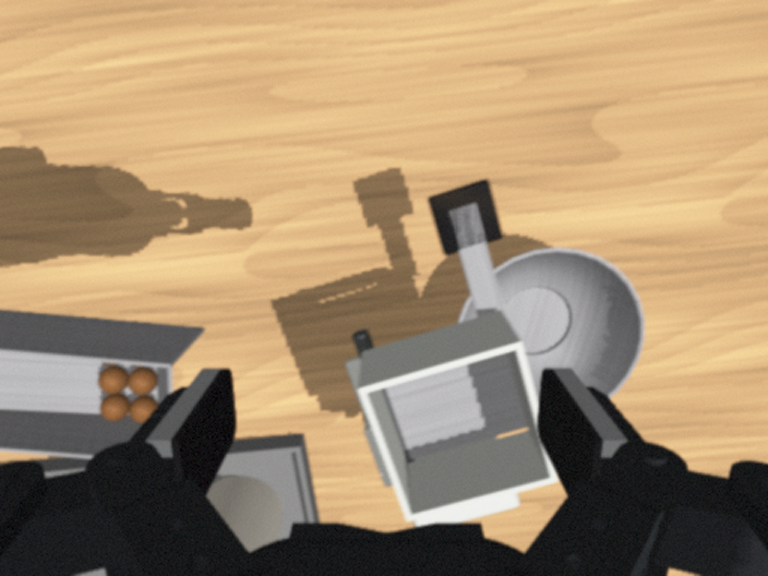

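```bash
python3 - <<'E'
from h import *
import pickle
W=pickle.load(open("w1.pkl","rb"))
f=lambda us,z:np.array([onz(W,((u+.5)/1.5-.5,(v+.5)/1.5-.5),z) for u,v in us])
r=f([(358,390),(522,345),(553,480),(408,522)],.155);print("rim",r[:,:2].round(4).tolist(),r.mean(0).round(4),[np.linalg.norm(r[i]-r[i-1]).round(4) for i in range(4)])
print("yaw",[np.arctan2(*(r[b]-r[a])[[1,0]]).round(3) for a,b in((0,1),(3,2))])
p=f([(428,198),(489,180),(502,238),(444,255)],.1);print("paddle",p.mean(0).round(4),np.linalg.norm(p[1]-p[0]),np.arctan2(*(p[1]-p[0])[[1,0]])-1.5708)
b=f([(0,311),(204,328)],.075);print("bin",b.round(4).tolist(),np.arctan2(*(b[1]-b[0])[[1,0]]))
q=f([(114,380),(142,380),(114,407),(142,407)],.025);print(q.round(4).tolist())
S=get_image("scene")
for X in(r,p,b,q): print((proj(S,X)).round(0).tolist())
E
```

```text
rim [[0.5403, 0.1054], [0.523, 0.2014], [0.6153, 0.2167], [0.636, 0.1247]] [0.5786 0.1621 0.155 ] [np.float64(0.0976), np.float64(0.0976), np.float64(0.0935), np.float64(0.0942)]
yaw [np.float64(1.749), np.float64(1.793)]
paddle [0.4571 0.1824 0.1   ] 0.03926685530387352 0.1715886943807332
bin [[0.4899, -0.1521, 0.075], [0.5198, -0.009, 0.075]] 1.365327188809245
[[0.575, -0.1169, 0.025], [0.5778, -0.0931, 0.025], [0.6003, -0.1238, 0.025], [0.6031, -0.0996, 0.025]]
[[341.0, 187.0], [383.0, 192.0], [386.0, 214.0], [341.0, 209.0]]
[[366.0, 192.0], [382.0, 194.0], [383.0, 201.0], [367.0, 199.0]]
[[248.0, 184.0], [294.0, 200.0]]
[[247.0, 218.0], [255.0, 220.0], [241.0, 222.0], [249.0, 225.0]]
```

```bash
python3 - <<'E'
from h import *
import pickle
W=pickle.load(open("w1.pkl","rb"))
f=lambda us,z:np.array([onz(W,((u+.5)/1.5-.5,(v+.5)/1.5-.5),z) for u,v in us])
print(f([(0,311),(204,328)],0).round(4).tolist(), f([(0,350),(172,365)],.075).round(4).tolist(),f([(0,410),(110,418)],.0).round(4).tolist())
S=get_image("scene")
for p in([.5736,-.1565,1.366],[.565,-.1616,1.36],[.571,-.159,1.366]):
    c,s=np.cos(p[2]),np.sin(p[2])
    P=np.array([[x,y,z] for x,z in((-120,75),(111,75)) for y in(-41,41)])/1000@np.array([[c,s,0],[-s,c,0],[0,0,1]])+[p[0],p[1],0]
    print(p,proj(S,P).round(1).tolist(),(proj(W,P)*1.5).round(0).tolist())
print([((u/2.75+140).__round__(1),(v/2.75+135).__round__(1)) for u,v in((132,153),(188,120),(331,235),(382,190))])
E
```

```text
[[0.5095, -0.2144, 0.0], [0.5457, -0.0406, 0.0]] [[0.5194, -0.162, 0.075], [0.5459, -0.039, 0.075]] [[0.6038, -0.246, 0.0], [0.6237, -0.1469, 0.0]]
[0.5736, -0.1565, 1.366] [[188.5, 190.9], [208.3, 178.7], [260.9, 220.0], [278.5, 204.8]] [[-120.0, 448.0], [-141.0, 352.0], [177.0, 471.0], [174.0, 377.0]]
[0.565, -0.1616, 1.36] [[188.6, 188.8], [208.4, 176.9], [260.0, 217.7], [277.7, 202.8]] [[-131.0, 438.0], [-152.0, 341.0], [168.0, 463.0], [165.0, 368.0]]
[0.571, -0.159, 1.366] [[188.2, 190.2], [208.0, 178.1], [260.3, 219.2], [277.9, 204.0]] [[-125.0, 445.0], [-146.0, 349.0], [173.0, 468.0], [170.0, 374.0]]
[(188.0, 190.6), (208.4, 178.6), (260.4, 220.5), (278.9, 204.1)]
```

arm_command(commands=[[-0.05, -0.2, 0, 0, 0, 0], [-0.1, -0.4, 0, 0, 0, 0], [-0.15, -0.6, 0, 0, 0, 0], [-0.2, -0.8, 0, 0, 0, 0], [-0.25, -1, 0, 0, 0, 0]])

```text
time: 4.4
eef_pos: [0.4822, 0.0291, 0.3023]
eef_rot: [3.141, 0.0, 3.028]
contact_force: [0.1, -0.2, 0.8]
grip_width: 0.0853
finger_force: 0.0
```

arm_command(commands=[[-0.05, -0.2, 0, 0, 0, 0], [-0.1, -0.4, 0, 0, 0, 0], [-0.15, -0.6, 0, 0, 0, 0], [-0.2, -0.8, 0, 0, 0, 0], [-0.25, -1, 0, 0, 0, 0]])

```text
time: 4.9
eef_pos: [0.4959, -0.073, 0.3023]
eef_rot: [3.141, 0.0, 3.028]
contact_force: [-0.1, 0.7, -0.1]
grip_width: 0.0857
finger_force: 0.0
```

arm_command(commands=[[0, -0.25, 0, 0, 0, 0], [0, -0.5, 0, 0, 0, 0], [0, -0.7, 0, 0, 0, 0], [0, -0.85, 0, 0, 0, 0], [0, -0.9, 0, 0, 0, 0]])

```text
time: 5.4
eef_pos: [0.4857, -0.1633, 0.3021]
eef_rot: [3.141, -0.0, 3.027]
contact_force: [-0.1, -1.0, -0.5]
grip_width: 0.0852
finger_force: 0.0
```

```bash
python3 - <<'E'
from h import *
import pickle
o=get_obs();print(o["time"],o["eef_pos"].round(4),o["eef_rot"].round(3),o["joint_positions"].round(2))
W=get_image("wrist");pickle.dump(W,open("w2.pkl","wb"))
cv2.imwrite("pics/w2.png",cv2.resize(W["image"],(768,576),interpolation=cv2.INTER_CUBIC))
E
```

```text
5.4 [ 0.4857 -0.1633  0.3021] [ 3.141 -0.     3.027] [-0.49  0.18  0.05  1.44  0.   -0.37]
```

View pics/w2.png

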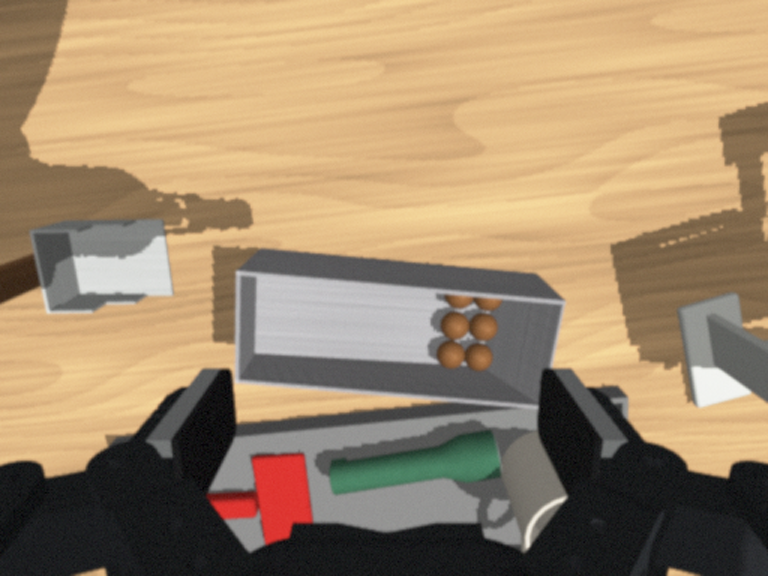

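```bash
python3 - <<'E'
from fit import *
import pickle
from scipy.optimize import least_squares
W=pickle.load(open("w2.pkl","rb"));S=get_image("scene")
px=lambda us:(np.array(us)+.5)/1.5-.5
def solve(loc,uv,loc2,uv2,p0):
    g=lambda p:np.r_[(proj(W,w(p,loc))-px(uv)).ravel(),(proj(S,w(p,loc2))-uv2).ravel() if len(loc2) else []]
    r=least_squares(g,p0); return r.x.round(4),g(r.x).reshape(-1,2).round(1).tolist()
L=np.array([(-121,42,75),(-121,-42,75),(112,42,75),(112,-42,75)])/1000
print("bin",solve(L,[(237,271),(236,380),(562,300),(538,405)],[],[],[.57,-.158,1.366]))
print("bin",solve(L,[(237,271),(236,380),(562,300),(538,405)],L,np.array([(208.4,178.6),(188,190.6),(278.9,204.1),(260.4,220.5)]),[.57,-.158,1.366]))
Ls=np.array([(42,33,2.5),(42,-33,2.5),(-40,32,45),(-40,-32,45)])/1000
H=np.array([(-47,0,132)])/1000
print("scoop",solve(Ls,[(163,221),(173,294),(31,231),(48,312)],[],[],[.49,-.395,1.45]))
print("scoop",solve(Ls,[(163,221),(173,294),(31,231),(48,312)],H,np.array([[52/2.75+140,36/2.75+135]]),[.49,-.395,1.45]))
q=[onz(W,px(u),.027) for u in((455,299),(486,300),(455,325),(484,327),(451,354),(479,357))]
print(np.round(q,4).tolist())
D=get_image("side")
print("handle top tri",tri([S,D],[(52/2.75+140,36/2.75+135),(447/166*60/1+0,0)]) if 0 else "", proj(D,w([.4922,-.3954,1.445],H)))
E
```

```text
bin (array([ 0.5627, -0.1609,  1.3605]), [[-1.0, 0.2], [-1.2, -0.6], [0.1, 0.6], [2.1, 0.1]])
bin (array([ 0.5634, -0.1609,  1.3604]), [[-0.8, 0.8], [-1.0, -0.1], [0.2, 1.2], [2.2, 0.6], [0.5, -2.1], [0.7, -1.9], [-0.2, -1.6], [0.3, -2.7]])
scoop (array([ 0.4912, -0.39  ,  1.4657]), [[0.4, -1.1], [0.5, 1.0], [-0.4, 0.1], [-0.5, 0.0]])
scoop (array([ 0.4913, -0.39  ,  1.4674]), [[0.3, -1.1], [0.5, 1.1], [-0.4, 0.3], [-0.4, 0.2], [0.5, -1.4]])
[[0.5512, -0.1138, 0.027], [0.555, -0.0889, 0.027], [0.5737, -0.1156, 0.027], [0.5783, -0.0919, 0.027], [0.5993, -0.121, 0.027], [0.6047, -0.0978, 0.027]]
handle top tri  [[228.92695102 296.6628831 ]]
```

arm_command(commands=[[-0.02, -0.2, 0.04, 0, 0, 0], [-0.04, -0.4, 0.1, 0, 0, 0], [-0.07, -0.6, 0.17, 0, 0, 0], [-0.1, -0.8, 0.23, 0, 0, 0], [-0.12, -1, 0.3, 0, 0, 0]])

```text
time: 6.05
eef_pos: [0.4867, -0.2633, 0.2722]
eef_rot: [3.141, 0.0, 3.029]
contact_force: [0.0, -0.8, -0.7]
grip_width: 0.0856
finger_force: 0.0
```

arm_command(commands=[[-0.02, -0.2, 0.06, 0, 0, 0], [-0.04, -0.4, 0.12, 0, 0, 0], [-0.06, -0.6, 0.18, 0, 0, 0], [-0.08, -0.8, 0.24, 0, 0, 0], [-0.1, -1, 0.3, 0, 0, 0]])

```text
time: 6.55
eef_pos: [0.4848, -0.3657, 0.2418]
eef_rot: [3.142, -0.0, 3.027]
contact_force: [0.5, 0.3, 0.8]
grip_width: 0.0857
finger_force: 0.0
```

arm_command(commands=[[-0.02, -0.2, 0.06, 0, 0, 0], [-0.05, -0.4, 0.12, 0, 0, 0], [-0.08, -0.6, 0.2, 0, 0, 0], [-0.1, -0.74, 0.28, 0, 0, 0], [-0.1, -0.74, 0.3, 0, 0, 0]])

```text
time: 7.05
eef_pos: [0.4859, -0.4405, 0.2102]
eef_rot: [3.14, -0.002, 3.026]
contact_force: [-0.2, 0.2, -0.7]
grip_width: 0.0854
finger_force: 0.0
```

```bash
python3 - <<'E'
from fit import *
import pickle
o=get_obs();print(o["time"],o["eef_pos"].round(4),o["eef_rot"].round(3))
W=get_image("wrist")
cv2.imwrite("pics/w3.png",W["image"])
top=w([.491,-.392,1.466],box(-54,-40,-12,12,132,132)[::2]);print(proj(W,top).round(0).tolist())
E
```

```text
7.05 [ 0.4859 -0.4405  0.2102] [ 3.140e+00 -2.000e-03  3.026e+00]
[[248.0, 226.0], [247.0, 189.0], [270.0, 225.0], [270.0, 189.0]]
```

View pics/w3.png

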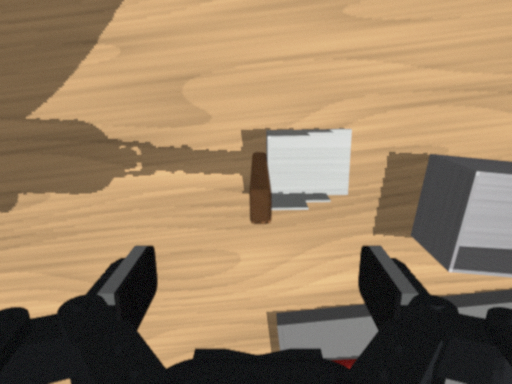

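arm_command(commands=[[0, 0.02, 0.3, 0, 0, 0], [0.01, 0.02, 0.6, 0, 0, 0], [0.01, 0.02, 0.85, 0, 0, 0], [0.01, 0.02, 0.98, 0, 0, 0], [0.01, 0.02, 0.98, 0, 0, 0]])

```text
time: 7.6
eef_pos: [0.4852, -0.4355, 0.1131]
eef_rot: [3.14, -0.002, 3.028]
contact_force: [-0.6, -0.6, 0.5]
grip_width: 0.0853
finger_force: 0.0
```

arm_command(commands=[[0, 0, 0, 0, 0, 0], [0, 0, 0, 0, 0, 0], [0, 0, 0, 0, 0, 0], [0, 0, 0, 0, 0, 0], [0, 0, 0, 0, 0, 0]], hand=-1, newtons=90)

```text
time: 8.1
eef_pos: [0.4856, -0.4369, 0.1148]
eef_rot: [-3.141, 0.0, 3.027]
contact_force: [-5.1, 1.5, 25.2]
grip_width: 0.0132
finger_force: 86.9
```

arm_command(commands=[[0, 0, 0, 0, 0, 0], [0, 0, 0, 0, 0, 0], [0, 0, 0, 0, 0, 0], [0, 0, 0, 0, 0, 0], [0, 0, 0, 0, 0, 0]])

```text
time: 8.6
eef_pos: [0.4856, -0.4369, 0.1148]
eef_rot: [-3.141, 0.001, 3.027]
contact_force: [-0.8, -0.4, 5.5]
grip_width: 0.0131
finger_force: 88.4
```

```bash
cat > go.py <<'E'
from fit import *
B=[.565,-.160,1.361]; G=(-.047,.115)
def scoop(frame,x,y,z,pitch,yaw=0,ref=(0,0),g=G):
    """TCP pose so that scoop point ref (x,z scoop) is at frame (x,y,z); pitch nose-up +"""
    Rs=Ro.from_euler("z",frame[2]+yaw)*Ro.from_euler("y",-pitch)
    P=w(frame,np.array([[x,y,z]]))[0]
    return P+Rs.apply([g[0]-ref[0],0,g[1]-ref[1]]), Rs*Ro.from_matrix(np.array([[0,1,0],[1,0,0],[0,0,-1.]]))
def rel(T,base=None):
    """row from base pose (default measured) to T"""
    if base is None:
        o=get_obs(); base=(o["eef_pos"],Ro.from_euler("xyz",o["eef_rot"]))
    d=base[1].inv().apply(T[0]-base[0])*10; v=(base[1].inv()*T[1]).as_rotvec()/(np.pi/2)
    return np.r_[d,v].round(3).tolist()
def chain(Ts,base=None):
    for T in Ts: print(T[0].round(4),rel(T,base)); base=T
E
python3 - <<'E'
from go import *
o=get_obs();c=(np.array([.4856,-.4369,.1148]),Ro.from_euler("xyz",o["eef_rot"]))
up=(c[0]+[0,0,.11],c[1])
fl=lambda x:.018-.07*x
a=scoop(B,-.035,0,.110,-.07)
d=scoop(B,-.035,0,fl(-.035)+.001,-.07)
e=scoop(B,.015,0,fl(.015)+.0005,-.07)
f=scoop(B,.032,0,fl(.032)+.0005,-.07)
chain([up,a,d,e,f],c)
E
```

```text
[ 0.4856 -0.4369  0.2248] [-0.001, -0.001, -1.1, 0.0, 0.0, 0.0]
[ 0.5496 -0.2322  0.228 ] [-0.403, 2.106, -0.033, 0.044, 0.003, 0.061]
[ 0.5496 -0.2322  0.1395] [0.0, 0.062, 0.883, 0.0, 0.0, 0.0]
[ 0.56   -0.1833  0.1355] [-0.0, 0.502, 0.005, 0.0, 0.0, 0.0]
[ 0.5636 -0.1667  0.1343] [0.0, 0.17, -0.0, 0.0, 0.0, 0.0]
```

arm_command(commands=[[0, 0, -0.15, 0, 0, 0], [0, 0, -0.4, 0, 0, 0], [0, 0, -0.65, 0, 0, 0], [0, 0, -0.9, 0, 0, 0], [0, 0, -1, 0, 0, 0]])

```text
time: 9.1
eef_pos: [0.4859, -0.437, 0.2163]
eef_rot: [-3.14, 0.002, 3.028]
contact_force: [-0.2, -0.4, -1.4]
grip_width: 0.0129
finger_force: 87.9
```

arm_command(commands=[[-0.03, 0.2, -0.05, 0, 0, 0.01], [-0.07, 0.4, -0.1, 0, 0, 0.02], [-0.11, 0.6, -0.13, 0, 0, 0.03], [-0.15, 0.8, -0.13, 0, 0, 0.045], [-0.2, 1, -0.13, 0, 0, 0.06]])

```text
time: 9.6
eef_pos: [0.5167, -0.3387, 0.2263]
eef_rot: [3.141, -0.001, 2.932]
contact_force: [-0.4, 0.9, -1.8]
grip_width: 0.0132
finger_force: 87.9
```

arm_command(commands=[[-0.02, 0.2, 0, 0.01, 0, 0], [-0.04, 0.4, 0, 0.02, 0, 0], [-0.06, 0.6, 0, 0.03, 0, 0], [-0.09, 0.8, 0, 0.04, 0, 0], [-0.1, 0.95, 0, 0.044, 0, 0]])

```text
time: 10.1
eef_pos: [0.5463, -0.2472, 0.2263]
eef_rot: [-3.073, -0.001, 2.934]
contact_force: [0.6, -0.1, -1.7]
grip_width: 0.0132
finger_force: 87.9
```

```bash
python3 - <<'E'
from go import *
o=get_obs();print(o["time"],o["eef_pos"].round(4),o["eef_rot"].round(3),o["contact_force"].round(1))
fl=lambda x:.018-.07*x
a=scoop(B,-.035,0,.110,-.07)
d=scoop(B,-.035,0,fl(-.035)+.001,-.07)
chain([a,d])
W=get_image("wrist");cv2.imwrite("pics/w4.png",W["image"][60:330])
S=get_image("scene");cv2.imwrite("pics/s4.png",cv2.resize(S["image"][100:240,150:330],None,fx=4,fy=4))
a=cv2.resize(S["image"][90:240,150:330],(600,500),interpolation=cv2.INTER_CUBIC)
E
```

```text
10.1 [ 0.5463 -0.2472  0.2263] [-3.073e+00 -1.000e-03  2.934e+00] [ 0.6 -0.1 -1.7]
[ 0.5496 -0.2322  0.228 ] [-0.001, 0.152, -0.028, 0.001, -0.001, 0.001]
[ 0.5496 -0.2322  0.1395] [0.0, 0.062, 0.883, 0.0, 0.0, 0.0]
```

View pics/w4.png

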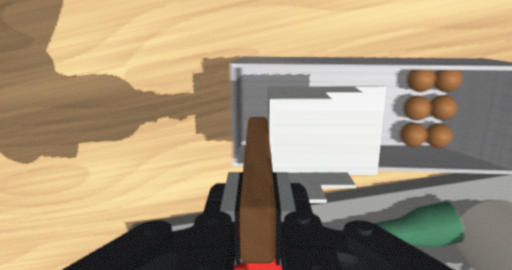

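```bash
python3 - <<'E'
from go import *
W=get_image("wrist")
L=np.array([(-121,42,75),(-121,-42,75)])/1000
print(proj(W,w(B,L)).round(1).tolist(), [ (onz(W,u,.075)).round(4).tolist() for u in((233,124),(236,226))], w(B,L).round(4).tolist())
q=[onz(W,(u,v+60),.027) for u,v in((422,80),(418,107),(413,134),(449,80),(444,107),(440,135))]
c,s=np.cos(B[2]),np.sin(B[2])
print([((p[0]-B[0])*c+(p[1]-B[1])*s).round(4).item() for p in q],[(-(p[0]-B[0])*s+(p[1]-B[1])*c).round(4).item() for p in q])
E
```

```text
[[229.1, 126.1], [231.1, 224.2]] [[0.4977, -0.2662, 0.075], [0.5833, -0.2833, 0.075]] [[0.4987, -0.2696, 0.075], [0.5809, -0.2871, 0.075]]
[0.0488, 0.0485, 0.0473, 0.0725, 0.0719, 0.0724] [0.0261, 0.0009, -0.0255, 0.0264, 0.0013, -0.0259]
```

arm_command(commands=[[0, 0.2, 0.1, 0, 0, 0], [0, 0.25, 0.3, 0, 0, 0], [0, 0.25, 0.55, 0, 0, 0], [0, 0.25, 0.75, 0, 0, 0], [0, 0.25, 0.85, 0, 0, 0]])

```text
time: 10.75
eef_pos: [0.5492, -0.2306, 0.1386]
eef_rot: [-3.073, -0.003, 2.932]
contact_force: [-0.1, -0.3, -2.7]
grip_width: 0.013
finger_force: 88.0
```

```bash
sed -i 's/^B=\[.*\];/B=[.566,-.1564,1.361];/' go.py; python3 - <<'E'
from go import *
o=get_obs();print(o["time"],o["eef_pos"].round(4),o["eef_rot"].round(3),o["contact_force"].round(1))
fl=lambda x:.018-.07*x
chain([scoop(B,s,0,fl(s)+.0005,-.07) for s in(-.035,.0,.015,.032)])
E
```

```text
10.75 [ 0.5492 -0.2306  0.1386] [-3.073e+00 -3.000e-03  2.932e+00] [-0.1 -0.3 -2.7]
[ 0.5506 -0.2286  0.139 ] [-0.01, 0.022, -0.005, 0.001, -0.002, 0.0]
[ 0.5579 -0.1944  0.1365] [-0.0, 0.351, -0.0, 0.0, 0.0, 0.0]
[ 0.561  -0.1797  0.1355] [-0.0, 0.15, -0.0, 0.0, 0.0, 0.0]
[ 0.5646 -0.1631  0.1343] [0.0, 0.17, -0.0, 0.0, 0.0, 0.0]
```

arm_command(commands=[[-0.01, 0.05, 0.02, 0, 0, 0], [-0.01, 0.12, 0.02, 0, 0, 0], [-0.01, 0.2, 0.02, 0, 0, 0], [-0.01, 0.28, 0.02, 0, 0, 0], [-0.01, 0.35, 0.02, 0, 0, 0]])

```text
time: 11.25
eef_pos: [0.5585, -0.1954, 0.1365]
eef_rot: [-3.072, 0.0, 2.934]
contact_force: [-0.1, 0.2, -2.1]
grip_width: 0.013
finger_force: 88.0
```

arm_command(commands=[[0, 0.02, 0.02, 0, 0, 0], [0, 0.05, 0.03, 0, 0, 0], [0, 0.07, 0.03, 0, 0, 0], [0, 0.09, 0.03, 0, 0, 0], [0, 0.1, 0.03, 0, 0, 0]])

```text
time: 11.75
eef_pos: [0.5619, -0.1884, 0.1353]
eef_rot: [-3.069, 0.006, 2.933]
contact_force: [-0.8, -8.6, 10.6]
grip_width: 0.013
finger_force: 89.9
```

arm_command(commands=[[0, 0.02, -0.01, 0, 0, 0], [0, 0.04, -0.01, 0, 0, 0], [0, 0.06, -0.01, 0, 0, 0], [0, 0.08, -0.01, 0, 0, 0], [0, 0.1, -0.01, 0, 0, 0]])

```text
time: 12.25
eef_pos: [0.5634, -0.1786, 0.1348]
eef_rot: [-3.068, 0.004, 2.932]
contact_force: [0.1, -6.0, 6.5]
grip_width: 0.0129
finger_force: 89.3
```

```bash
python3 - <<'E'
from go import *
o=get_obs();print(o["time"],o["eef_pos"].round(4),o["eef_rot"].round(3),o["contact_force"].round(1))
W=get_image("wrist");S=get_image("scene");D=get_image("side")
a=cv2.resize(W["image"][90:300,200:512],(780,525)[:2],interpolation=cv2.INTER_CUBIC)[:, :]
b=cv2.resize(S["image"][160:240,200:300],(375,300),interpolation=cv2.INTER_CUBIC)
a=cv2.resize(a,(446,300));o=np.hstack([a[:, :425],b]);cv2.imwrite("pics/c5.png",o)
E
```

```text
12.25 [ 0.5634 -0.1786  0.1348] [-3.068  0.004  2.932] [ 0.1 -6.   6.5]
```

View pics/c5.png

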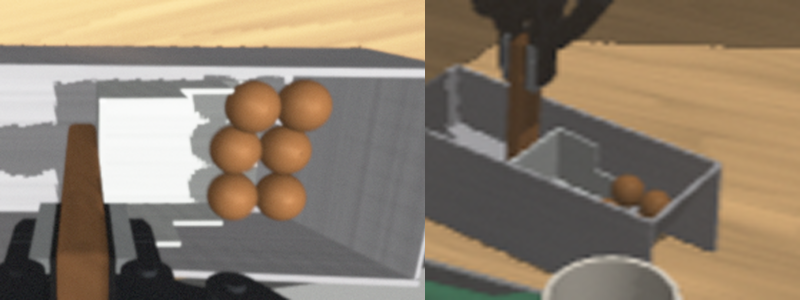

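arm_command(commands=[[0, 0.03, 0, 0, 0, 0], [0, 0.06, 0, 0, 0, 0], [0, 0.09, 0, 0, 0, 0], [0, 0.12, 0, 0, 0, 0], [0, 0.14, 0, 0, 0, 0]])

```text
time: 12.9
eef_pos: [0.5663, -0.165, 0.134]
eef_rot: [-3.068, 0.004, 2.933]
contact_force: [-2.8, -13.4, 15.5]
grip_width: 0.0126
finger_force: 90.4
```

arm_command(commands=[[0, 0.01, 0, 0, 0, 0], [0, 0.02, 0, 0, 0, 0], [0, 0.03, 0, 0, 0, 0], [0, 0.03, 0, 0, 0, 0], [0, 0.03, 0, 0, 0, 0]])

```text
time: 13.4
eef_pos: [0.5665, -0.164, 0.1346]
eef_rot: [-3.064, 0.005, 2.931]
contact_force: [-4.8, -17.0, 17.3]
grip_width: 0.0127
finger_force: 90.7
```

```bash
python3 - <<'E'
from go import *
o=get_obs();print(o["time"],o["eef_pos"].round(4),o["eef_rot"].round(3),o["contact_force"].round(1))
fl=lambda x:.018-.07*x
print(scoop(B,.032,0,fl(.032),-.07)[0])
# nose position now
R=Ro.from_euler("xyz",o["eef_rot"]).as_matrix()
nose=o["eef_pos"]+R@np.array([0,.089,.115]);c,s=np.cos(B[2]),np.sin(B[2]);d=nose-[B[0],B[1],0];print("nose bin x",d[0]*c+d[1]*s,"y",-d[0]*s+d[1]*c,"z",nose[2])
# plan: pitch nose up 0.45 about nose with nose sliding up
nx,ny,nz=d[0]*c+d[1]*s,-d[0]*s+d[1]*c,nose[2]
base=(o["eef_pos"],Ro.from_matrix(R))
Ts=[scoop(B,nx+k*.006,0,nz+k*.012,p,ref=(.042,0)) for k,p in((0,.1),(.6,.3),(1.2,.45))]
for T in Ts: print(T[0].round(4),rel(T,base))
W=get_image("wrist")
cv2.imwrite("pics/c6.png",cv2.resize(W["image"][90:300,200:512],(446,300),interpolation=cv2.INTER_CUBIC))
E
```

```text
13.4 [ 0.5665 -0.164   0.1346] [-3.064  0.005  2.931] [ -4.8 -17.   17.3]
[ 0.56457519 -0.16309146  0.13376568]
nose bin x 0.07250727856064525 y -0.002685961544368424 z 0.013038146783713303
[ 0.5603 -0.1833  0.1186] [0.022, -0.189, 0.175, -0.113, 0.003, -0.0]
[ 0.5571 -0.1984  0.1038] [0.022, -0.331, 0.334, -0.24, 0.003, -0.0]
[ 0.5555 -0.2057  0.0923] [0.023, -0.397, 0.455, -0.336, 0.003, 0.0]
```

View pics/c6.png

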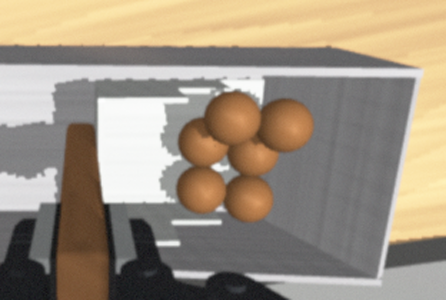

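```bash
python3 - <<'E'
from go import *
o=get_obs();base=(o["eef_pos"],Ro.from_euler("xyz",o["eef_rot"]))
def T(p,up=0):
    hz=.020+.012*max(p,0)/.5+up; nz=hz+.083*np.sin(p); nx=.0725+(min(nz,.06)-.013)*.577-.001
    return scoop(B,nx,-.0025,nz,p,ref=(.042,0))
for P in ((.0,.06,.12,.18,.24),(.29,.34,.40,.46,.5)):
    for p in P: print(T(p)[0].round(4),rel(T(p),base))
    base=T(P[-1])
print([rel(T(.5,u),base) for u in(.1,)])
E
```

```text
[ 0.5656 -0.1701  0.135 ] [-0.004, -0.062, 0.001, -0.049, 0.003, -0.0]
[ 0.565  -0.1731  0.1359] [-0.004, -0.092, -0.006, -0.088, 0.003, -0.0]
[ 0.5644 -0.1757  0.1363] [-0.004, -0.12, -0.008, -0.126, 0.003, -0.0]
[ 0.564  -0.178   0.1364] [-0.004, -0.143, -0.007, -0.164, 0.003, -0.0]
[ 0.5635 -0.1799  0.136 ] [-0.004, -0.163, -0.002, -0.202, 0.003, -0.0]
[ 0.5633 -0.1813  0.1354] [-0.0, -0.015, 0.003, -0.032, 0.0, 0.0]
[ 0.563  -0.1824  0.1346] [-0.0, -0.028, 0.008, -0.064, 0.0, -0.0]
[ 0.5626 -0.1844  0.1332] [-0.0, -0.051, 0.017, -0.102, 0.0, -0.0]
[ 0.5617 -0.1884  0.1314] [-0.0, -0.095, 0.024, -0.14, 0.0, 0.0]
[ 0.5612 -0.1908  0.13  ] [-0.0, -0.122, 0.032, -0.166, 0.0, 0.0]
[[0.0, 0.479, -0.878, 0.0, 0.0, 0.0]]
```

arm_command(commands=[[0, -0.06, -0.02, -0.05, 0, 0], [0, -0.09, -0.03, -0.09, 0, 0], [0, -0.12, -0.03, -0.13, 0, 0], [0, -0.14, -0.03, -0.17, 0, 0], [0, -0.16, -0.02, -0.2, 0, 0]])

```text
time: 13.95
eef_pos: [0.5624, -0.1794, 0.1347]
eef_rot: [2.902, 0.001, 2.931]
contact_force: [-3.0, -14.3, -3.3]
grip_width: 0.0128
finger_force: 88.9
```

arm_command(commands=[[0, -0.02, 0, -0.03, 0, 0], [0, -0.03, 0.01, -0.06, 0, 0], [0, -0.05, 0.01, -0.1, 0, 0], [0, -0.09, 0.02, -0.14, 0, 0], [0, -0.12, 0.03, -0.17, 0, 0]])

```text
time: 14.45
eef_pos: [0.5603, -0.1868, 0.1286]
eef_rot: [2.627, -0.0, 2.933]
contact_force: [0.4, -0.0, -2.2]
grip_width: 0.0128
finger_force: 89.1
```

```bash
python3 - <<'E'
from go import *
o=get_obs();print(o["time"],o["eef_pos"].round(4),o["eef_rot"].round(3),o["contact_force"].round(1))
W=get_image("wrist");S=get_image("scene")
a=cv2.resize(W["image"][60:330,180:512],(442,360),interpolation=cv2.INTER_CUBIC)
b=cv2.resize(S["image"][140:240,210:310],(358,360),interpolation=cv2.INTER_CUBIC)
cv2.imwrite("pics/c7.png",np.hstack([a,b]))
E
```

```text
14.45 [ 0.5603 -0.1868  0.1286] [ 2.627 -0.     2.933] [ 0.4 -0.  -2.2]
```

View pics/c7.png

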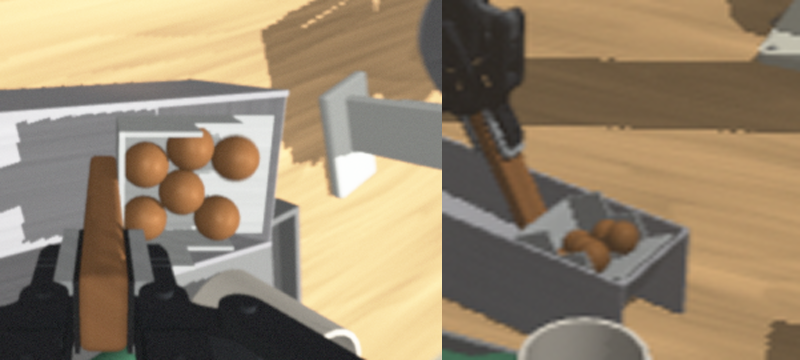

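arm_command(commands=[[0, 0.06, -0.1, 0, 0, 0], [0, 0.15, -0.28, 0, 0, 0], [0, 0.27, -0.5, 0, 0, 0], [0, 0.39, -0.72, 0, 0, 0], [0, 0.49, -0.9, 0, 0, 0]])

```text
time: 15.05
eef_pos: [0.5603, -0.1868, 0.2344]
eef_rot: [2.632, 0.002, 2.935]
contact_force: [0.8, 0.3, -2.2]
grip_width: 0.0131
finger_force: 89.1
```

```bash
cat >> go.py <<'E'
F=[.579,.162,.195]; Fd=[.579,.162,.195+np.pi/2]
def T(p,nx,nz,f=Fd,yaw=0): return scoop(f,nx,0,nz,p,yaw,ref=(.042,0))
E
python3 - <<'E'
from go import *
o=get_obs();print(o["time"],o["eef_pos"].round(4),o["eef_rot"].round(3),o["contact_force"].round(1))
base=(o["eef_pos"],Ro.from_euler("xyz",o["eef_rot"]))
for c in ("scene","wrist"):
    im=get_image(c)["image"]; h=cv2.cvtColor(im,cv2.COLOR_BGR2HSV); cv2.imwrite(f"pics/l_{c}.png",im)
t1=(base[0]+[0.005,.07,.06],Ro.from_euler("z",.13)*base[1])
t2=(t1[0]+[0.005,.09,0],Ro.from_euler("z",.13)*t1[1])
t3=T(.5,-.030,.215)
chain([t1,t2,t3],base)
E
```

```text
15.05 [ 0.5603 -0.1868  0.2344] [2.632e+00 2.000e-03 2.935e+00] [ 0.8  0.3 -2.2]
[ 0.5653 -0.1168  0.2944] [0.094, 0.9, -0.184, -0.0, 0.04, -0.072]
[ 0.5703 -0.0268  0.2944] [0.019, 0.787, 0.44, -0.0, 0.04, -0.072]
[0.6106 0.0019 0.2733] [-0.417, 0.128, 0.314, 0.006, 0.045, -0.079]
```

arm_command(commands=[[0.01, 0.12, -0.03, 0, 0.01, -0.01], [0.03, 0.3, -0.07, 0, 0.01, -0.02], [0.05, 0.5, -0.11, 0, 0.02, -0.04], [0.07, 0.7, -0.15, 0, 0.03, -0.06], [0.09, 0.9, -0.18, 0, 0.04, -0.07]])

```text
time: 15.65
eef_pos: [0.5656, -0.1158, 0.292]
eef_rot: [2.629, -0.001, 3.063]
contact_force: [-0.3, -0.4, -3.1]
grip_width: 0.0126
finger_force: 89.0
```

arm_command(commands=[[0, 0.18, 0.1, 0, 0.01, -0.02], [0, 0.35, 0.2, 0, 0.02, -0.03], [0.01, 0.52, 0.3, 0, 0.03, -0.05], [0.02, 0.68, 0.38, 0, 0.04, -0.06], [0.02, 0.79, 0.44, 0, 0.04, -0.07]])

```text
time: 16.15
eef_pos: [0.5709, -0.0251, 0.2917]
eef_rot: [2.629, -0.002, -3.094]
contact_force: [-0.9, 0.1, -2.7]
grip_width: 0.0128
finger_force: 89.2
```

```bash
python3 - <<'E'
from go import *
o=get_obs();print(o["time"],o["eef_pos"].round(4),o["eef_rot"].round(3),o["contact_force"].round(1))
chain([T(.5,-.030,.215)])
S=get_image("scene");im=S["image"];h=cv2.cvtColor(im,cv2.COLOR_BGR2HSV)
o_=get_obs();R=Ro.from_euler("xyz",o_["eef_rot"]).as_matrix()
m=cv2.inRange(h,(5,110,40),(18,255,190));
n,l,st,ce=cv2.connectedComponentsWithStats(m);print([(st[i].tolist()) for i in range(1,n) if 8<st[i][4]<800])
print("scoop mid px",proj(S,o_["eef_pos"]+R@np.array([0,.047,.1])))
# hopper refinement
print("bin end px",proj(S,w(B,np.array([[.05,0,.03]]))))
E
```

```text
16.15 [ 0.5709 -0.0251  0.2917] [ 2.629e+00 -2.000e-03 -3.094e+00] [-0.9  0.1 -2.7]
[0.6106 0.0019 0.2733] [-0.41, 0.128, 0.283, 0.008, 0.044, -0.082]
[[0, 83, 40, 63, 706], [161, 106, 15, 8, 49], [177, 109, 5, 6, 14], [204, 113, 9, 4, 14], [216, 114, 7, 3, 9], [224, 116, 15, 4, 31], [237, 119, 36, 18, 187], [242, 127, 7, 5, 19], [301, 128, 12, 5, 22], [314, 152, 21, 12, 141], [218, 165, 21, 8, 54], [201, 169, 16, 10, 53], [215, 172, 22, 14, 68], [240, 172, 95, 21, 469], [346, 174, 32, 13, 124], [197, 177, 7, 3, 11], [35, 179, 7, 2, 9], [184, 178, 16, 7, 52], [237, 180, 21, 6, 48], [175, 183, 11, 6, 34], [334, 182, 8, 5, 17], [172, 189, 15, 6, 38], [325, 195, 13, 9, 51], [148, 202, 10, 4, 16], [159, 203, 55, 25, 224], [280, 203, 6, 3, 12], [390, 202, 8, 4, 16], [319, 204, 7, 3, 12], [327, 206, 7, 4, 10], [167, 213, 7, 3, 10], [305, 214, 8, 5, 19], [414, 215, 16, 4, 21], [60, 216, 7, 3, 9], [392, 217, 6, 4, 13], [284, 219, 16, 16, 45], [294, 220, 22, 10, 84], [312, 222, 15, 8, 40], [280, 229, 21, 12, 97], [293, 255, 8, 5, 16], [300, 259, 5, 5, 9], [285, 261, 29, 23, 163], [303, 269, 11, 7, 27], [343, 273, 10, 14, 46], [283, 277, 9, 4, 13], [306, 276, 9, 10, 26], [279, 281, 5, 5, 11], [316, 282, 13, 6, 28], [316, 286, 8, 4, 10], [274, 289, 8, 8, 23], [181, 303, 9, 4, 14], [358, 305, 7, 3, 10], [220, 307, 15, 9, 53], [215, 311, 6, 4, 9]]
scoop mid px [[324.88439195 160.20459307]]
bin end px [[250.53758723 217.32870357]]
```

arm_command(commands=[[-0.08, 0.02, 0.06, 0, 0.01, -0.02], [-0.17, 0.05, 0.12, 0, 0.02, -0.04], [-0.27, 0.08, 0.19, 0.01, 0.03, -0.06], [-0.36, 0.11, 0.25, 0.01, 0.04, -0.08], [-0.41, 0.13, 0.28, 0.01, 0.04, -0.08]])

```text
time: 16.7
eef_pos: [0.6121, 0.0, 0.2723]
eef_rot: [2.644, 0.003, -2.954]
contact_force: [-0.3, -0.4, -2.6]
grip_width: 0.013
finger_force: 89.1
```

```bash
python3 - <<'E'
from go import *
o=get_obs();print(o["time"],o["eef_pos"].round(4),o["eef_rot"].round(3),o["contact_force"].round(1))
base=(o["eef_pos"],Ro.from_euler("xyz",o["eef_rot"]))
for P in (((.4,-.03,.207),(.3,-.03,.2),(.2,-.03,.192),(.1,-.03,.184),(0,-.029,.178)),((-.1,-.029,.172),(-.2,-.028,.167),(-.3,-.028,.162),(-.4,-.028,.160),(-.5,-.028,.157)),((-.6,-.027,.155),(-.7,-.027,.153),(-.8,-.026,.151),(-.85,-.026,.151),(-.85,-.026,.151))):
    for p in P: print(T(*p)[0].round(4),rel(T(*p),base))
    base=T(*P[-1])
E
```

```text
16.7 [0.6121 0.     0.2723] [ 2.644  0.003 -2.954] [-0.3 -0.4 -2.6]
[0.6094 0.0082 0.2783] [0.011, 0.104, -0.012, 0.062, 0.004, -0.003]
[0.6079 0.0158 0.2836] [0.012, 0.197, -0.022, 0.125, 0.003, -0.004]
[0.6061 0.0246 0.287 ] [0.012, 0.292, -0.009, 0.189, 0.003, -0.004]
[0.6042 0.0344 0.2895] [0.013, 0.392, 0.016, 0.253, 0.003, -0.004]
[0.6019 0.0462 0.293 ] [0.014, 0.515, 0.043, 0.316, 0.003, -0.004]
[0.5996 0.0579 0.2953] [-0.0, 0.119, -0.023, 0.064, 0.0, -0.0]
[0.5969 0.0714 0.2974] [-0.0, 0.256, -0.044, 0.127, 0.0, 0.0]
[0.5943 0.0845 0.2982] [-0.0, 0.39, -0.052, 0.191, 0.0, 0.0]
[0.5916 0.098  0.3006] [-0.0, 0.528, -0.076, 0.255, 0.0, -0.0]
[0.5889 0.112  0.3006] [-0.0, 0.67, -0.076, 0.318, -0.0, -0.0]
[0.5859 0.1272 0.3002] [0.0, 0.138, -0.07, 0.064, 0.0, -0.0]
[0.5831 0.1414 0.2983] [0.0, 0.274, -0.124, 0.127, 0.0, 0.0]
[0.5801 0.1566 0.295 ] [0.0, 0.426, -0.169, 0.191, -0.0, -0.0]
[0.5787 0.1636 0.2938] [0.0, 0.495, -0.192, 0.223, 0.0, 0.0]
[0.5787 0.1636 0.2938] [0.0, 0.495, -0.192, 0.223, 0.0, 0.0]
```

arm_command(commands=[[0.01, 0.1, -0.01, 0.06, 0, 0], [0.01, 0.2, -0.02, 0.12, 0, 0], [0.01, 0.29, -0.01, 0.19, 0, 0], [0.01, 0.39, 0.02, 0.25, 0, 0], [0.01, 0.51, 0.04, 0.32, 0, 0]])

```text
time: 17.2
eef_pos: [0.6014, 0.0452, 0.2946]
eef_rot: [-3.132, 0.005, -2.958]
contact_force: [0.3, -0.5, -3.1]
grip_width: 0.0131
finger_force: 89.0
```

arm_command(commands=[[0, 0.12, -0.02, 0.06, 0, 0], [0, 0.26, -0.04, 0.13, 0, 0], [0, 0.39, -0.05, 0.19, 0, 0], [0, 0.53, -0.08, 0.25, 0, 0], [0, 0.67, -0.08, 0.32, 0, 0]])

```text
time: 17.7
eef_pos: [0.589, 0.1118, 0.3029]
eef_rot: [-2.63, 0.007, -2.956]
contact_force: [0.8, -0.5, -2.1]
grip_width: 0.013
finger_force: 89.3
```

arm_command(commands=[[0, 0.14, -0.07, 0.06, 0, 0], [0, 0.27, -0.12, 0.13, 0, 0], [0, 0.43, -0.17, 0.19, 0, 0], [0, 0.5, -0.19, 0.22, 0, 0], [0, 0.5, -0.19, 0.22, 0, 0]])

```text
time: 18.2
eef_pos: [0.5789, 0.1652, 0.2917]
eef_rot: [-2.287, 0.0, -2.954]
contact_force: [0.3, 0.2, -1.6]
grip_width: 0.0128
finger_force: 89.3
```

```bash
python3 - <<'E'
from go import *
o=get_obs();print(o["time"],o["eef_pos"].round(4),o["eef_rot"].round(3),o["contact_force"].round(1))
base=(o["eef_pos"],Ro.from_euler("xyz",o["eef_rot"]))
chain([T(-.85,-.026,.151),T(-.85,-.07,.24),T(-.3,-.1,.24),T(0,-.14,.22)])
for c in("scene","side"):
    S=get_image(c)
    r=cut_out("biscuit0_center",c);print(c,[(round(x["p"],2),list(map(int,x["extent"])),int(x["mask"].sum())) for x in r])
    print("mouth,bowl,bin px",proj(S,w(F,np.array([[0,0,.11],[0,.09,.02]]))).round(0).tolist(),proj(S,w(B,np.array([[.05,0,.03]]))).round(0).tolist())
E
```

```text
18.2 [0.5789 0.1652 0.2917] [-2.287  0.    -2.954] [ 0.3  0.2 -1.6]
[0.5787 0.1636 0.2938] [0.005, -0.025, -0.002, -0.003, -0.004, -0.003]
[0.5872 0.1205 0.3828] [-0.0, -0.959, -0.257, 0.0, 0.0, 0.0]
[0.6083 0.0138 0.3762] [0.0, -0.668, 0.86, -0.35, 0.0, 0.0]
[ 0.6234 -0.0627  0.335 ] [-0.0, -0.623, 0.624, -0.191, 0.0, -0.0]
scene []
mouth,bowl,bin px [[359.0, 216.0], [392.0, 252.0]] [[251.0, 217.0]]
side []
mouth,bowl,bin px [[228.0, 148.0], [220.0, 160.0]] [[244.0, 221.0]]
```

arm_command(commands=[[0, -0.12, -0.03, 0, 0, 0], [0, -0.32, -0.09, 0, 0, 0], [0, -0.55, -0.15, 0, 0, 0], [0, -0.78, -0.21, 0, 0, 0], [0, -0.95, -0.25, 0, 0, 0]])

```text
time: 18.9
eef_pos: [0.5867, 0.1184, 0.386]
eef_rot: [-2.288, 0.008, -2.957]
contact_force: [0.4, -0.2, -1.5]
grip_width: 0.0126
finger_force: 89.3
```

arm_command(commands=[[0, -0.13, 0.17, -0.07, 0, 0], [0, -0.26, 0.34, -0.14, 0, 0], [0, -0.4, 0.52, -0.21, 0, 0], [0, -0.54, 0.69, -0.28, 0, 0], [0, -0.67, 0.86, -0.35, 0, 0]])

```text
time: 19.4
eef_pos: [0.6065, 0.0117, 0.3788]
eef_rot: [-2.84, 0.008, -2.956]
contact_force: [0.8, 0.8, -1.9]
grip_width: 0.0131
finger_force: 89.2
```

```bash
python3 - <<'E'
from go import *
o=get_obs();print(o["time"],o["eef_pos"].round(4),o["eef_rot"].round(3),o["contact_force"].round(1))
P=[.43,-.03,np.pi/2]
a=scoop(P,0,0,.14,0)
m=(np.array([.53,-.03,.30]),Ro.from_euler("xyz",[-3.0,0,-3.05]))
chain([m,a,scoop(P,0,0,.03,0),scoop(P,0,0,.001,0)])
W=get_image("wrist");cv2.imwrite("pics/x.png",W["image"])
h=cv2.cvtColor(W["image"],cv2.COLOR_BGR2HSV)
for n,X in(("hopper",w(F,np.array([[x,y,.155] for x,y in((-.043,-.043),(.043,-.043),(.043,.043),(-.043,.043))]))),("bin",w(B,np.array([[-.12,.041,.075],[-.12,-.041,.075],[.111,-.041,.075],[.111,.041,.075]])))):
    p=proj(W,X); k=np.zeros((384,512),np.uint8);cv2.fillConvexPoly(k,p.round().astype(np.int32),255)
    # brown = strongly saturated & dark vs wood
    m=cv2.bitwise_and(cv2.inRange(h,(5,120,30),(16,255,200)),k);print(n,p.round(0).tolist(),int(m.sum()/255))
    nn,l,st,ce=cv2.connectedComponentsWithStats(m);print([(st[i].tolist()) for i in range(1,nn) if st[i][4]>8])
E
```

```text
19.4 [0.6065 0.0117 0.3788] [-2.84   0.008 -2.956] [ 0.8  0.8 -1.9]
[ 0.53 -0.03  0.3 ] [0.835, -0.025, 0.826, -0.101, 0.018, 0.057]
[ 0.43  -0.077  0.255] [1.039, -0.309, 0.499, -0.09, 0.004, 0.058]
[ 0.43  -0.077  0.145] [0.0, 0.0, 1.1, 0.0, 0.0, 0.0]
[ 0.43  -0.077  0.116] [0.0, 0.0, 0.29, 0.0, 0.0, 0.0]
hopper [[452.0, 120.0], [438.0, 213.0], [548.0, 222.0], [572.0, 122.0]] 922
[[451, 149, 24, 21, 389], [443, 180, 16, 21, 231], [494, 185, 18, 21, 302]]
bin [[139.0, 18.0], [125.0, 80.0], [274.0, 151.0], [301.0, 90.0]] 0
[]
```

arm_command(commands=[[0.15, 0, 0.15, -0.02, 0, 0.01], [0.32, -0.01, 0.32, -0.04, 0, 0.02], [0.5, -0.02, 0.5, -0.06, 0.01, 0.03], [0.68, -0.02, 0.68, -0.08, 0.02, 0.05], [0.84, -0.03, 0.83, -0.1, 0.02, 0.06]])

```text
time: 19.95
eef_pos: [0.5287, -0.0305, 0.2979]
eef_rot: [-2.994, -0.005, -3.057]
contact_force: [-0.3, 0.2, -1.3]
grip_width: 0.0128
finger_force: 89.2
```

```bash
python3 - <<'E'
from go import *
P=[.43,-.03,np.pi/2]
chain([scoop(P,0,0,.14,0),scoop(P,0,0,.045,0)])
W=get_image("wrist");h=cv2.cvtColor(W["image"],cv2.COLOR_BGR2HSV)
p=proj(W,w(F,np.array([[x,y,.155] for x,y in((-.043,-.043),(.043,-.043),(.043,.043),(-.043,.043))])));print(p.round().tolist())
m=cv2.inRange(h,(5,120,30),(16,255,200));nn,l,st,ce=cv2.connectedComponentsWithStats(m);print([(st[i].tolist()) for i in range(1,nn) if st[i][4]>60])
E
```

```text
[ 0.43  -0.077  0.255] [1.021, -0.312, 0.486, -0.094, 0.001, 0.054]
[ 0.43  -0.077  0.16 ] [0.0, 0.0, 0.95, 0.0, 0.0, 0.0]
[[466.0, 224.0], [461.0, 321.0], [579.0, 321.0], [595.0, 219.0]]
[[239, 178, 37, 145, 4289], [465, 236, 19, 22, 322], [504, 269, 8, 19, 102], [463, 273, 6, 17, 78]]
```

arm_command(commands=[[0.2, -0.06, 0.1, -0.02, 0, 0.01], [0.4, -0.12, 0.2, -0.04, 0, 0.02], [0.6, -0.18, 0.3, -0.06, 0, 0.03], [0.8, -0.25, 0.4, -0.08, 0, 0.045], [1, -0.31, 0.48, -0.095, 0, 0.055]])

```text
time: 20.5
eef_pos: [0.4324, -0.0766, 0.2561]
eef_rot: [3.141, 0.002, 3.141]
contact_force: [-0.3, -0.5, -1.8]
grip_width: 0.0129
finger_force: 89.3
```

arm_command(commands=[[0.02, 0, 0.15, 0, 0, 0], [0.02, 0, 0.35, 0, 0, 0], [0.02, 0, 0.6, 0, 0, 0], [0.02, 0, 0.82, 0, 0, 0], [0.02, 0, 0.95, 0, 0, 0]])

```text
time: 21.0
eef_pos: [0.431, -0.0761, 0.1601]
eef_rot: [3.141, 0.001, -3.141]
contact_force: [0.1, -0.9, -1.5]
grip_width: 0.0129
finger_force: 89.3
```

```bash
python3 - <<'E'
from go import *
o=get_obs();print(o["time"],o["eef_pos"].round(4),o["eef_rot"].round(3),o["contact_force"].round(1))
P=[.43,-.03,np.pi/2]
chain([scoop(P,0,0,.001,0)])
# scoop tilt in grip: fit scoop in wrist image? use scene mask
from scipy.optimize import minimize
S=get_image("scene");r=cut_out("scoop","scene");print([(x["p"],x["extent"]) for x in r])
R=Ro.from_euler("xyz",o["eef_rot"]).as_matrix();Q=np.array([[0,1,0],[1,0,0],[0,0,-1.]])
pts=np.array([(42,33,0),(42,-33,0),(-40,33,45),(-40,-33,45),(-40,33,0),(-40,-33,0)])/1000
X=o["eef_pos"]+(pts-[-.047,0,.115])@Q.T@R.T
print(proj(S,X).round(0).tolist(),X[:,2].round(4))
E
```

```text
21.0 [ 0.431  -0.0761  0.1601] [ 3.141e+00  1.000e-03 -3.141e+00] [ 0.1 -0.9 -1.5]
[ 0.43  -0.077  0.116] [0.01, -0.009, 0.441, 0.0, 0.0, 0.0]
[(0.65, [272.4, 148.3, 310.0, 197.7])]
[[313.0, 190.0], [307.0, 201.0], [287.0, 171.0], [280.0, 181.0], [286.0, 184.0], [279.0, 195.0]] [0.0451 0.0451 0.09   0.0901 0.045  0.0451]
```

arm_command(commands=[[0, 0, 0.15, 0, 0, 0], [0, 0, 0.28, 0, 0, 0], [0, 0, 0.37, 0, 0, 0], [0, 0, 0.42, 0, 0, 0], [0, 0, 0.43, 0, 0, 0]])

```text
time: 21.6
eef_pos: [0.4314, -0.0757, 0.1175]
eef_rot: [3.14, 0.001, -3.141]
contact_force: [-0.1, 0.5, -1.3]
grip_width: 0.0129
finger_force: 89.4
```

arm_command(commands=[[0, 0, 0.01, 0, 0, 0], [0, 0, 0.02, 0, 0, 0], [0, 0, 0.025, 0, 0, 0], [0, 0, 0.03, 0, 0, 0], [0, 0, 0.03, 0, 0, 0]])

```text
time: 22.1
eef_pos: [0.4315, -0.0756, 0.1148]
eef_rot: [3.14, 0.001, -3.141]
contact_force: [-0.8, 0.9, 4.9]
grip_width: 0.0127
finger_force: 90.3
```

arm_command(commands=[[0, 0, 0, 0, 0, 0], [0, 0, 0, 0, 0, 0], [0, 0, 0, 0, 0, 0], [0, 0, 0, 0, 0, 0], [0, 0, 0, 0, 0, 0]], hand=1)

```text
time: 22.6
eef_pos: [0.4313, -0.0755, 0.1143]
eef_rot: [3.14, 0.001, -3.141]
contact_force: [0.3, -0.5, -0.3]
grip_width: 0.0834
finger_force: 0.0
```

arm_command(commands=[[0, 0, -0.1, 0, 0, 0], [0, 0, -0.3, 0, 0, 0], [0, 0, -0.55, 0, 0, 0], [0, 0, -0.8, 0, 0, 0], [0, 0, -1, 0, 0, 0]])

```text
time: 23.1
eef_pos: [0.4313, -0.0757, 0.2165]
eef_rot: [3.141, 0.002, -3.141]
contact_force: [0.3, -0.0, -0.2]
grip_width: 0.0854
finger_force: 0.0
```

```bash
python3 - <<'E'
from go import *
o=get_obs();print(o["time"],o["eef_pos"].round(4),o["eef_rot"].round(3),o["grip_width"])
c=np.array([get_image("scene")["image"]])[0]
P=[.43,-.029,np.pi/2]
for n in("scene","wrist"):
    S=get_image(n);r=cut_out("scoop",n)
    p=w(P,np.vstack(SC)) 
    q=proj(S,p);print(n,[(round(x["p"],2),np.round(x["extent"]).tolist()) for x in r],q.min(0).round(),q.max(0).round())
W=S;h=cv2.cvtColor(W["image"],cv2.COLOR_BGR2HSV)
p=proj(W,w(F,np.array([[x,y,.155] for x,y in((-.043,-.043),(.043,-.043),(.043,.043),(-.043,.043))])));print(p.round().tolist())
m=cv2.inRange(h,(5,120,30),(16,255,200));nn,l,st,ce=cv2.connectedComponentsWithStats(m);print([(st[i].tolist()) for i in range(1,nn) if st[i][4]>60])
E
```

```text
23.1 [ 0.4313 -0.0757  0.2165] [ 3.141e+00  2.000e-03 -3.141e+00] 0.08537035608191464
scene [(0.6, [276.0, 160.0, 314.0, 214.0]), (0.36, [182.0, 233.0, 232.0, 256.0])] [276. 159.] [312. 215.]
wrist [(0.82, [247.0, 127.0, 350.0, 222.0]), (0.25, [434.0, 292.0, 491.0, 384.0])] [245. 126.] [348. 219.]
[[538.0, 376.0], [534.0, 468.0], [656.0, 451.0], [673.0, 355.0]]
[[248, 150, 21, 70, 1232]]
```

```bash
cat >> go.py <<'E'
def press(a,gap=0,tip=.019,dx=0,dy=0):
    """TCP pose with shut tips flush on paddle middle at flap angle a, gap above"""
    H=w(F,np.array([[-.115+dx,-.047,.100]]))[0]; r=Ro.from_rotvec(-a*np.array([np.cos(F[2]),np.sin(F[2]),0]))
    return H+r.apply(Ro.from_euler("z",F[2]).apply([0,.090+dy,gap+tip])), r*Ro.from_euler("xyz",[np.pi,0,F[2]-np.pi])
E
python3 - <<'E'
from go import *
print(tips_ahead)
chain([press(0,.06),press(0,.003)]+[press(a) for a in (.1,.2,.3,.4)])
print([rel(press(a),press(0)) for a in(.08,.16,.24,.32,.4)])
E
```

```text
0.019
[0.4578 0.1819 0.179 ] [-0.27, 2.574, 0.355, 0.001, 0.0, -0.124]
[0.4578 0.1819 0.122 ] [0.0, -0.0, 0.57, 0.0, 0.0, 0.0]
[0.4576 0.1833 0.1099] [-0.0, 0.014, 0.121, 0.064, -0.0, 0.0]
[0.4575 0.1838 0.1007] [-0.0, 0.014, 0.091, 0.064, 0.0, -0.0]
[0.4575 0.1835 0.0916] [0.0, 0.014, 0.091, 0.064, -0.0, 0.0]
[0.4578 0.1822 0.0825] [0.0, 0.014, 0.091, 0.064, 0.0, -0.0]
[[-0.0, 0.012, 0.073, 0.051, -0.0, -0.0], [0.0, 0.019, 0.146, 0.102, -0.0, -0.0], [-0.0, 0.019, 0.219, 0.153, -0.0, -0.0], [0.0, 0.014, 0.293, 0.204, -0.0, -0.0], [0.0, 0.003, 0.365, 0.255, -0.0, -0.0]]
```

arm_command(commands=[[-0.02, 0.2, 0, 0, 0, -0.02], [-0.04, 0.4, 0, 0, 0, -0.04], [-0.06, 0.6, 0, 0, 0, -0.06], [-0.08, 0.8, 0, 0, 0, -0.08], [-0.1, 1, 0, 0, 0, -0.1]], hand=-1, newtons=40)

```text
time: 23.85
eef_pos: [0.4406, 0.0252, 0.2135]
eef_rot: [3.14, -0.001, -2.983]
contact_force: [0.3, 0.6, 0.0]
grip_width: 0.0121
finger_force: 0.0
```

arm_command(commands=[[0, 0.2, 0.03, 0, 0, -0.01], [0, 0.4, 0.06, 0, 0, -0.02], [-0.01, 0.6, 0.1, 0, 0, -0.024], [-0.02, 0.8, 0.13, 0, 0, -0.024], [-0.02, 1, 0.15, 0, 0, -0.024]])

```text
time: 24.35
eef_pos: [0.4267, 0.1242, 0.1985]
eef_rot: [3.14, -0.001, -2.946]
contact_force: [-0.2, 0.4, 0.1]
grip_width: -0.0002
finger_force: 0.0
```

```bash
python3 - <<'E'
from go import *
o=get_obs();print(o["time"],o["eef_pos"].round(4),o["eef_rot"].round(3),o["grip_width"])
chain([press(0,.03),press(0,.003)])
W=get_image("wrist");im=W["image"];cv2.imwrite("pics/p.png",im)
h=cv2.cvtColor(im,cv2.COLOR_BGR2HSV)
k=w(F,np.array([[-.115+x,.043+y,.1] for x,y in((-.02,-.02),(.02,-.02),(.02,.02),(-.02,.02))]))
print("paddle pred",proj(W,k).round(0).tolist())
p=proj(W,k);x0,y0=(p.min(0)-25).astype(int);x1,y1=(p.max(0)+25).astype(int)
m=(im.max(2)<60).astype(np.uint8)[max(y0,0):y1,max(x0,0):x1];n,l,st,ce=cv2.connectedComponentsWithStats(m);print([(st[i]+[max(x0,0),max(y0,0),0,0,0]).tolist() for i in range(1,n) if st[i][4]>100],(x0,y0,x1,y1))
p=proj(W,w(F,np.array([[x,y,.155] for x,y in((-.043,-.043),(.043,-.043),(.043,.043),(-.043,.043))])));print("hopper",p.round().tolist())
m=cv2.inRange(h,(5,120,30),(16,255,200));nn,l,st,ce=cv2.connectedComponentsWithStats(m);print([(st[i].tolist()) for i in range(1,nn) if st[i][4]>60])
E
```

```text
24.35 [0.4267 0.1242 0.1985] [ 3.140e+00 -1.000e-03 -2.946e+00] -0.00016626076036956025
[0.4578 0.1819 0.149 ] [-0.418, 0.505, 0.495, 0.001, -0.001, 0.0]
[0.4578 0.1819 0.122 ] [0.0, -0.0, 0.27, 0.0, 0.0, 0.0]
paddle pred [[300.0, 227.0], [299.0, 278.0], [354.0, 278.0], [358.0, 227.0]]
[[307, 225, 52, 50, 1427], [273, 244, 110, 58, 2374]] (np.int64(273), np.int64(201), np.int64(383), np.int64(302))
hopper [[199.0, 401.0], [205.0, 499.0], [330.0, 499.0], [339.0, 400.0]]
[[0, 121, 21, 37, 687]]
```

arm_command(commands=[[-0.1, 0.12, 0.1, 0, 0, 0], [-0.2, 0.25, 0.2, 0, 0, 0], [-0.3, 0.38, 0.32, 0, 0, 0], [-0.4, 0.48, 0.42, 0, 0, 0], [-0.42, 0.51, 0.48, 0, 0, 0]])

```text
time: 24.9
eef_pos: [0.4594, 0.1828, 0.1499]
eef_rot: [3.14, -0.001, -2.945]
contact_force: [-0.1, -0.2, -0.3]
grip_width: 0.0001
finger_force: 0.0
```

arm_command(commands=[[0, 0, 0.06, 0, 0, 0], [0, 0, 0.12, 0, 0, 0], [0, 0, 0.18, 0, 0, 0], [0, 0, 0.22, 0, 0, 0], [0, 0, 0.25, 0, 0, 0]])

```text
time: 25.4
eef_pos: [0.4587, 0.1814, 0.1266]
eef_rot: [3.14, 0.001, -2.947]
contact_force: [0.3, 0.2, -0.7]
grip_width: -0.0002
finger_force: 0.0
```

```bash
python3 - <<'E'
from go import *
o=get_obs();print(o["time"],o["eef_pos"].round(4),o["eef_rot"].round(3),o["contact_force"].round(1))
W=get_image("wrist");im=W["image"];cv2.imwrite("pics/p2.png",im)
k=w(F,np.array([[-.115+x,.043+y,.1] for x,y in((-.02,-.02),(.02,-.02),(.02,.02),(-.02,.02))]))
print("paddle pred",proj(W,k).round(0).tolist())
g=im.max(2);print("row profile");p=proj(W,k)
for y in (int(p[:,1].min())+8,int(p[:,1].min())+16): print(y,[int(v) for v in g[y,int(p[:,0].min())-20:int(p[:,0].max())+20:3]])
x=int(p[:,0].mean());print([int(v) for v in g[int(p[:,1].min())-20:int(p[:,1].max())+10:3,x]])
chain([press(0,.003),press(0)]); print(proj(W,o["eef_pos"]+Ro.from_euler("xyz",o["eef_rot"]).apply([0,0,.019])))
E
```

```text
25.4 [0.4587 0.1814 0.1266] [ 3.140e+00  1.000e-03 -2.947e+00] [ 0.3  0.2 -0.7]
paddle pred [[214.0, 202.0], [217.0, 279.0], [298.0, 279.0], [301.0, 202.0]]
row profile
209 [144, 149, 146, 147, 153, 240, 242, 242, 240, 78, 27, 22, 25, 26, 21, 27, 23, 22, 19, 18, 23, 20, 26, 19, 21, 26, 25, 21, 24, 22, 33, 38, 37, 43, 45, 34, 41, 196, 239, 237, 238, 237, 238]
217 [144, 143, 139, 141, 182, 242, 243, 244, 242, 112, 26, 25, 25, 21, 14, 29, 22, 23, 26, 28, 23, 22, 22, 23, 12, 20, 24, 19, 25, 25, 30, 38, 43, 44, 41, 38, 42, 233, 246, 245, 244, 242, 243]
[230, 238, 245, 243, 244, 238, 39, 24, 20, 25, 25, 20, 22, 22, 32, 66, 67, 43, 26, 30, 23, 23, 22, 25, 27, 31, 23, 22, 31, 25, 32, 32, 33, 35, 38, 33]
[0.4578 0.1819 0.122 ] [0.006, 0.006, 0.043, 0.001, 0.0, -0.0]
[0.4578 0.1819 0.119 ] [0.0, -0.0, 0.03, 0.0, 0.0, 0.0]
[[256.350872  250.7509585]]
```

arm_command(commands=[[0.01, 0.02, 0.02, 0, 0, 0], [0.01, 0.03, 0.04, 0, 0, 0], [0.01, 0.03, 0.05, 0, 0, 0], [0.01, 0.03, 0.06, 0, 0, 0], [0.01, 0.03, 0.06, 0, 0, 0]])

```text
time: 25.95
eef_pos: [0.4572, 0.1845, 0.1206]
eef_rot: [3.14, 0.001, -2.946]
contact_force: [-0.4, -0.1, -0.4]
grip_width: 0.0
finger_force: 0.0
```

arm_command(commands=[[0, 0, 0.01, 0, 0, 0], [0, 0, 0.02, 0, 0, 0], [0, 0, 0.02, 0, 0, 0], [0, 0, 0.02, 0, 0, 0], [0, 0, 0.02, 0, 0, 0]])

```text
time: 26.45
eef_pos: [0.4573, 0.1845, 0.1189]
eef_rot: [3.14, 0.001, -2.946]
contact_force: [-0.0, 0.5, 1.9]
grip_width: -0.0001
finger_force: 0.9
```

arm_command(commands=[[0, 0.01, 0.07, 0.05, 0, 0], [0, 0.02, 0.145, 0.1, 0, 0], [0, 0.02, 0.22, 0.15, 0, 0], [0, 0.01, 0.29, 0.2, 0, 0], [0, 0, 0.355, 0.255, 0, 0]])

```text
time: 26.95
eef_pos: [0.4578, 0.185, 0.0837]
eef_rot: [-2.74, 0.003, -2.946]
contact_force: [-2.4, 2.7, 4.5]
grip_width: -0.0004
finger_force: 2.8
```

arm_command(commands=[[0, 0, 0, 0, 0, 0], [0, 0, 0, 0, 0, 0], [0, 0, 0, 0, 0, 0], [0, 0, 0, 0, 0, 0], [0, 0, 0, 0, 0, 0]])

```text
time: 27.45
eef_pos: [0.4573, 0.1851, 0.0835]
eef_rot: [-2.746, 0.001, -2.946]
contact_force: [-2.2, 5.6, 3.5]
grip_width: -0.0003
finger_force: 2.8
```

```bash
python3 - <<'E'
from go import *
o=get_obs();print(o["time"],o["eef_pos"].round(4),o["eef_rot"].round(3),o["contact_force"].round(1))
F[1]+=.0025
chain([press(.4)])
for c in("scene","wrist","side"):
    S=get_image(c);im=S["image"];cv2.imwrite(f"pics/e_{c}.png",im)
    h=cv2.cvtColor(im,cv2.COLOR_BGR2HSV);m=cv2.inRange(h,(4,110,25),(16,255,170));
    bc=np.array([.5724,.2465]);th=np.linspace(0,6.28,30)
    for n,X in(("bowl",np.c_[bc[0]+.07*np.cos(th),bc[1]+.07*np.sin(th),.045+0*th]),("hopper",w(F,np.array([[x,y,.155] for x,y in((-.043,-.043),(.043,-.043),(.043,.043),(-.043,.043))])))):
        p=proj(S,X);k=np.zeros((384,512),np.uint8);cv2.fillConvexPoly(k,cv2.convexHull(p.round().astype(np.int32)),255)
        nn,l,st,ce=cv2.connectedComponentsWithStats(m&k);print(c,n,p.mean(0).round(),[(st[i].tolist()) for i in range(1,nn) if st[i][4]>10])
    r=cut_out("bowl",c);print([(round(x["p"],2),np.round(x["extent"]).tolist()) for x in r])
E
```

```text
27.45 [0.4573 0.1851 0.0835] [-2.746e+00  1.000e-03 -2.946e+00] [-2.2  5.6  3.5]
[0.4578 0.1847 0.0825] [-0.004, -0.0, 0.012, 0.003, 0.001, -0.0]
scene bowl [392. 248.] [[387, 247, 23, 19, 302], [377, 251, 9, 9, 65]]
scene hopper [364. 201.] []
[(0.63, [366.0, 225.0, 425.0, 275.0])]
wrist bowl [352. 451.] []
wrist hopper [ 76. 630.] []
[(0.84, [356.0, 330.0, 384.0, 357.0])]
side bowl [224. 154.] []
side hopper [228. 135.] []
[(0.79, [205.0, 148.0, 234.0, 174.0]), (0.68, [277.0, 178.0, 324.0, 215.0])]
```

arm_command(commands=[[0, 0, 0.005, 0, 0, 0], [0, 0, 0.01, 0, 0, 0], [0, 0, 0.01, 0, 0, 0], [0, 0, 0.01, 0, 0, 0], [0, 0, 0.01, 0, 0, 0]])

```text
time: 28.25
eef_pos: [0.4574, 0.1847, 0.0826]
eef_rot: [-2.746, 0.002, -2.946]
contact_force: [-0.8, 5.7, 3.9]
grip_width: -0.0
finger_force: 2.8
```

```bash
python3 - <<'E'
from go import *
o=get_obs();print(o["time"],o["eef_pos"].round(4),o["eef_rot"].round(3),o["contact_force"].round(1))
R=Ro.from_euler("xyz",o["eef_rot"]);tip=o["eef_pos"]+R.apply([0,0,.019]);d=tip[:2]-np.array([F[0],F[1]+.0025]);y=-d[0]*np.sin(F[2])+d[1]*np.cos(F[2])
print("tip",tip,"feeder y",y,"angle",np.arctan2(.1-tip[2],y+.047),"radius",np.hypot(y+.047,.1-tip[2]))
W=get_image("wrist");im=W["image"]
for a in(.3,.4,.5):
    H=[]
    for x,yy in((-.02,.07),(-.02,.11),(.02,.11)):
        q=Ro.from_rotvec([-a,0,0]).apply([0,yy,0])+[-.115+x,-.047+.0,.1];H.append(q)
    print(a,proj(W,w([F[0],F[1]+.0025,F[2]],np.array(H))).round(0).tolist())
g=im.max(2)
for r in range(170,235,10): print(r,[int(v) for v in g[r,190:330:4]])
E
```

```text
28.25 [0.4574 0.1847 0.0826] [-2.746e+00  2.000e-03 -2.946e+00] [-0.8  5.7  3.9]
tip [0.45882533 0.17748537 0.06511601] feeder y 0.03602509452935855 angle 0.39776565254260476 radius 0.0900558648620003
0.3 [[207.0, 216.0], [303.0, 219.0], [299.0, 304.0]]
0.4 [[210.0, 210.0], [301.0, 210.0], [298.0, 289.0]]
0.5 [[211.0, 205.0], [297.0, 202.0], [294.0, 277.0]]
170 [164, 161, 163, 165, 166, 166, 166, 164, 160, 160, 152, 147, 141, 143, 146, 151, 154, 159, 162, 157, 159, 154, 148, 143, 143, 147, 151, 154, 149, 148, 153, 158, 162, 162, 166]
180 [248, 227, 171, 166, 166, 161, 166, 164, 164, 165, 162, 168, 165, 163, 161, 159, 156, 152, 148, 145, 143, 142, 146, 149, 153, 157, 158, 156, 147, 143, 140, 145, 147, 151, 154]
190 [246, 247, 247, 245, 221, 166, 154, 161, 162, 163, 160, 166, 164, 167, 167, 167, 164, 161, 162, 163, 160, 158, 149, 155, 153, 153, 152, 149, 145, 145, 146, 149, 158, 150, 149]
200 [251, 251, 249, 248, 245, 244, 245, 203, 164, 162, 162, 158, 158, 158, 157, 159, 163, 162, 164, 166, 167, 167, 209, 250, 248, 248, 241, 241, 242, 241, 244, 244, 245, 245, 243]
210 [236, 236, 243, 247, 249, 209, 22, 25, 14, 27, 26, 27, 23, 30, 21, 22, 26, 29, 21, 28, 24, 28, 24, 24, 21, 24, 28, 62, 250, 250, 245, 241, 241, 243, 243]
220 [246, 247, 246, 244, 243, 223, 22, 23, 25, 28, 31, 31, 24, 28, 16, 19, 26, 27, 22, 26, 25, 23, 25, 27, 26, 22, 26, 70, 249, 250, 250, 249, 248, 248, 243]
230 [242, 238, 236, 236, 239, 230, 24, 23, 27, 23, 30, 24, 28, 28, 28, 28, 24, 18, 24, 26, 29, 28, 23, 26, 28, 24, 29, 109, 249, 251, 251, 251, 251, 250, 249]
```

```bash
python3 -c "
from cell import *
print(job_done())"
```

```text
the job is handed in; nothing more can be done
None
```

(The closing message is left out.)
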